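# Fetch a buffer bottle from the latched calibration kit case

## Task

The pH meter needs its calibration check. Flip open the toggle latch on the front of the dark kit case, raise the lid right back until it stays open by itself, then take out the red-capped buffer bottle and stand it upright on the platform of the dark red lab jack. Keep that bottle upright all the way, leave the kit's other two bottles in their pockets and do not disturb the other things on the bench.

Things in the scene. Friction and masses are not known exactly. Their poses are not given: they have to be found in the camera images.
- kit_case: dark case, fixed, 130 mm deep (x), 210 wide (y), 110 high shut: base to 74 mm, walls 4 mm, lid above. Origin: centre of its underside, z up; its -x face is the front, latch in the middle. Inside, grey foam (top at 40 mm) with three square pockets 48 mm wide at y = -64, 0, +64 mm, x = 0, floor at 4 mm; one bottle in each, in changing order.
- latch_lever (a joint): steel lever of the over-centre latch, rad: 0 = shut (tip up), grows as the tip swings out to the robot and down, 1.57 level, 2.15 stop. It resists with about 3 N at lever_grip, passes its dead centre near 0.35, springs on from there and, let go, drops to its stop and stays. From about 1.6 its wire loop is off the lid's keeper; until then the lid is held.
- latch_pivot (a point): the lever's pivot axis (along the case's y), fixed to the case, axes as the case: in the middle of its width, 16 mm in front of the front face, 46 mm above the bench.
- lever_grip (a point): point to pinch on the lever, across its sides (along the case's y): 50 mm from the pivot along the lever, in the middle of its width and depth. The lever is a steel channel 34 mm wide, 10 mm deep; its tip is 14 mm beyond this point. Shut, the point is 25 mm in front of the lid and 96 mm above the bench. Moves with the lever, z along it to the tip.
- case_lid (a joint): the lid, rad: 0 = shut, grows as its front edge rises; it turns about its back edge and weighs 0.4 kg. Let go below about 1.3 it falls shut; beyond that it falls back on its stop at 1.75 and stays open.
- lid_hinge (a point): middle of the lid's hinge line (along the case's y), fixed to the case: 69 mm behind the case's middle, 74 mm above the bench.
- lug_left (a point): grip point on the lid's left (+y) orange lift lug, a tongue 30 mm wide (y), 7 mm thick, standing 32 mm out from the lid's front; the point is 23 mm out, in the middle of its width and thickness. Shut: 75 mm left of the case's middle, 157 mm in front of the hinge, 82 mm above the bench. Moves with the lid. Pinched across its sides it can turn between the fingers.
- lug_right (a point): the same on the right (-y) lug.
- red_buffer: the buffer bottle with the RED cap: round, 42 mm across, 80 mm high with its cap, 0.08 to 0.15 kg. Origin: centre of its underside; z up along it. Stands in one of the pockets, so that its upper 44 mm are above the foam: grasp it round the body.
- blue_buffer: the buffer bottle with the BLUE cap, otherwise the same; stays in its pocket.
- dropper: small dropper bottle with a black cap, 35 mm across, 70 mm high, origin in its underside; stays in its pocket.
- jack: dark red scissor lab jack with a black knob on its -x end, fixed, 154 mm long (x) by 75 mm wide (y), 96 mm high; origin on the bench under it.
- jack_top (a point): centre of the jack's flat platform (125 mm along x by 72 mm along y), on its upper face, 96 mm above the bench; axes as the jack.
- beaker: clear plastic beaker, 70 mm across, 94 mm high, loose bystander; origin in its underside.
- dish: clear petri dish, 92 mm across, 16 mm high, loose bystander.
- wash_red: white wash bottle with a red cap and bent spout, 275 mm high, loose bystander behind the case.
- wash_white: white wash bottle with a white cap and bent spout, 280 mm high, loose bystander behind the case.
- neutral_bottle: clear bottle with a blue cap, 67 mm across, 145 mm high, loose bystander behind the jack.
There are look-alikes about, which are no part of the job. There is more than one size of the jack; the one meant has the size given above.

How it is judged:
On the way, in this order (a step that is already met when the one before it is completed fails the run):
1. the latch lever has been swung out and down, and the lid is still shut (value of joint latch_lever above 1.8 rad and value of joint case_lid below 0.1 rad), for 0.1 s.
2. the lid stands open by itself (value of joint case_lid above 1.5 rad and contact force between kit_case and the fingers below 0.1 N), for 0.3 s.
At the end, for the whole second after the job is handed in: red-capped bottle upright (0.1 rad), at rest, on the jack's platform, centre at least 6 mm inside its edges; lid open beyond 1.5 rad, lever beyond 1.7 rad; blue-capped and dropper bottles stand in their pockets (within 10 mm of the floor, tilt under 0.15 rad) (x of red_buffer in the frame of jack_top between -0.055 and 0.055 m and y of red_buffer in the frame of jack_top between -0.03 and 0.03 m and z of red_buffer in the frame of jack_top between -0.004 and 0.006 m and angle between red_buffer's own z axis and vertical below 0.1 rad and linear speed of red_buffer below 0.02 m/s and value of joint case_lid above 1.5 rad and value of joint latch_lever above 1.7 rad and x of blue_buffer in the frame of kit_case between -0.015 and 0.015 m and z of each of blue_buffer, dropper in the frame of kit_case below 0.014 m and angle between each of blue_buffer, dropper's own z axis and vertical below 0.15 rad and x of dropper in the frame of kit_case between -0.015 and 0.015 m); the robot touches nothing.
It fails at once if the red-capped bottle is tipped (more than 0.5 rad) (angle between red_buffer's own z axis and vertical above 0.5 rad).
It fails at once if another bottle of the kit is pulled out of its pocket (raised by more than 30 mm) or tipped (more than 0.5 rad) (z of any of blue_buffer, dropper in the frame of kit_case above 0.034 m or angle between any of blue_buffer, dropper's own z axis and vertical above 0.5 rad).
It fails at once if a loose bystander is pushed more than 30 mm or tipped (more than 0.5 rad) (distance of any of beaker, dish, wash_red, wash_white, neutral_bottle from where it was at the start of the episode above 0.03 m or angle between any of beaker, dish, wash_red, wash_white, neutral_bottle's own z axis and vertical above 0.5 rad).
It also fails if it takes over 61 s, if anything falls off the work surface, if the arm or the gripper's body presses on something with over 40 N, if the wrist force passes 120 N, or if a joint passes its speed limit or range.

## Robot

A 6-joint arm with a two-finger parallel gripper is mounted at the origin on a cart in front of the work surface, level with it; the furniture and walls round the work are solid. World frame = base frame: x ahead of the robot, y to its left, z up, the work surface at z = 0. Lengths are in m, angles in rad, forces in N, time in s.
With the tool pointing down it reaches from about 0.3 to 1 m from the base axis. Payload 5.1 kg.
Tool frame: the origin (TCP) lies between the finger pads; the fingertips stand 19 mm ahead of it and the grasp point (between the pads) is the TCP; z points along the fingers, y is the line along which they close (so a half turn about z gives the same grasp; the last joint's range is limited). The gripper opens to 95 mm and grips with 3 to 60 N. Pads are 20 mm wide; open, the fingers measure 119 mm over their backs; the gripper's body (75 mm by 180 mm) begins 59 mm behind the grasp point.
Start: joints at [-1.352, 0.124, 1.65, -0, 1.367, -0.083], TCP at [0.193, -0.621, 0.201] pointing down, gripper open.
Joint ranges: [-2.61, 2.61], [-1.02, 2.33], [0.03, 2.71], [-1.35, 4.49], [0.32, 2.68], [-2.91, 2.91]. Speed limits (rad/s): [2.57, 2.57, 3.14, 3.14, 3.14, 3.14].

## Interface

Orientations are given as a rotation vector (axis times angle).
In Python, from workcell import observe, imaging, workorder gives the robot as it stands.
- The arm moves only by the tool arm_command, never from a script. Its argument "steps" is a list of rows, each an object with "fingers": the closure, from -1 (fully open) to 1 (shut); "translation": the shift along the tool's x, y, z in units of 30 mm (1.0 is 30 mm), a list of three; "delta_rot": the turn, a rotation vector about the tool's x, y, z in units of 5 degrees (1.0 is 5 degrees), a list of three. A call has 1 to 8 rows; each row is the pose to reach, as a shift and turn from the pose commanded when the call began, along the tool's axes at that moment; what a row does not reach only later rows make up. A row lasts 1/12 s, in which the tool goes at most 41.7 mm and 7.16 degrees, less where a joint would pass 70% of its speed; a pose out of reach is approached as far as the arm can. A call with a gripper value outside its range is refused whole. The fingers move at their own pace and stop on an object; "force" is the grip in N (left out, the last holds). Time passes only in rows, so rows that repeat a pose let the fingers close. It gives the time, the measured TCP pose, the force, the opening and the grip force at its end, in the units of the state.
- observe(): the state, without advancing time (a new reading comes with each control period).
- imaging.get_image(name): name is "scene" or "top" or "wrist"; returns the picture (420x560x3 uint8, red, green, blue); there is no depth.
- imaging.camera_model(name): a dict with "vfov" (degrees; the focal length in pixels is half the picture's height over the tangent of half this angle, whatever the lens; pixels are square), "cx", "cy" (the principal point, pixels), "extrinsics" (4x4, takes a point from world to camera coordinates). Camera axes: x right, y down, z forward; pixel columns grow to the right and rows downward; lengths in m; the calibration is good to about 2 mm. A picture is of the moment at which its call begins: read the wrist's pose just before it. camera_model takes no time and is no camera call; for the wrist camera it gives the pose at the moment of the call.
- workorder.close_job(): hands the job in; it is judged then, once.
Trained networks look in the newest picture that a camera, given by its name, has taken for a name from the list of things; names that differ only in an ending like _2 or _b are one class to them, and where a whole thing is asked for, a point or a joint stands for the part that bears it (a point fixed in the world has none). Each returns a list of dicts, best first, with "p" (0 to 1); they miss things now and then, are a little off and sometimes report something else, mostly with a low value. They report only what shows in the picture. A call takes as long as a camera call. They do not tell look-alikes from the thing itself.
- imaging.boxes_of(camera, thing): "rect" ([left, top, right, bottom] in pixels, round what is visible of it).
- imaging.regions_of(camera, thing): "region" (420x560 bool, what is visible of it) and "rect" ([left, top, right, bottom] in pixels, round what is visible of it).
- imaging.mark_of(camera, thing): "point" ([column, row] in pixels: a listed point, or the origin of a listed thing).
The state is a dict: "clock": time; "joint_positions": joint angles; "qd": joint speeds; "joint_torque": joint torques, N m; "tcp_pos": TCP position; "orientation": TCP orientation; "wrist_force": force on the tool from outside, world axes, zero at the start; "torque": the same for the moment, N m; "finger_gap": opening from 0.0 (shut) to 1.0 (fully open); "grip_force": force on a finger pad.
Only numpy, scipy, OpenCV 4.12 (cv2) and the standard library are available. Lean on these libraries where they do the work, as an engineer would, in place of code of your own. Each camera call takes 0.05 s, during which the arm holds its last target. There are 200 camera calls.

## Working session

There is one attempt and no reset: what is moved stays moved. The work goes in short steps, Python scripts to look and compute and a tool call to move; the robot and the scene stay as the last step left them, time stands still between calls to the robot, and variables do not carry over. Pictures are saved under pics/ and viewed, at most 10 in all, crops included, and the job is handed in when it is done.

Besides the shell and the picture viewer there is one more tool, called after "Call:" as name(argument=value, ...), one argument or row to a line, values as JSON. arm_command: Moves the arm, as the interface text tells. Its arguments: {"type":"object","properties":{"steps":{"type":"array"},"force":{"type":"number"}},"required":["steps"]}

```bash
mkdir -p pics; ls; cat > h.py <<'E'
import numpy as np, cv2
from scipy.spatial.transform import Rotation as R
from workcell import observe, imaging, workorder
def snap(n,f):
    im=imaging.get_image(n); cv2.imwrite('pics/'+f,im[:,:,::-1]); return im
def K(n):
    m=imaging.camera_model(n); f=210/np.tan(np.radians(m['vfov'])/2)
    return np.array([[f,0,m['cx']],[0,f,m['cy']],[0,0,1]]),np.array(m['extrinsics'])
def P(n): k,e=K(n); return k@e[:3]
def tri(obs): # [(P,uv)]
    A=[]
    for p,(u,v) in obs: A+= [u*p[2]-p[0], v*p[2]-p[1]]
    x=np.linalg.svd(np.array([a/np.linalg.norm(a[:3]) for a in A]))[2][-1]; return x[:3]/x[3]
def proj(p,X): q=p@np.append(X,1); return q[:2]/q[2]
def atz(p,uv,z): # ray hit plane z
    u,v=uv; A=np.array([u*p[2]-p[0], v*p[2]-p[1]])
    return np.append(np.linalg.solve(A[:,:2],-A[:,3]-A[:,2]*z),z)
E
python3 - <<'E'
from h import *
print(imaging.camera_model('scene'),imaging.camera_model('top'))
for c in ['scene','top']:
    snap(c,c+'0.png')
    for t in ['kit_case','latch_pivot','lever_grip','lid_hinge','lug_left','lug_right','jack','jack_top','beaker','dish','wash_red','wash_white','neutral_bottle']:
        print(c,t,[(np.round(d['point']).tolist(),round(d['p'],2)) for d in imaging.mark_of(c,t)[:3]])
print(observe())
E
```

```text
pics
{'vfov': 44.395818132366806, 'cx': 280.8461169035614, 'cy': 213.21910401620494, 'extrinsics': array([[-0.84199783,  0.53935114, -0.01183279,  0.55615248],
       [ 0.37832567,  0.57469557, -0.72566844, -0.07370956],
       [-0.38458984, -0.6154879 , -0.6879428 ,  2.00030389],
       [ 0.        ,  0.        ,  0.        ,  1.        ]])} {'vfov': 50.182693487999416, 'cx': 280.3936961425487, 'cy': 212.8460838162492, 'extrinsics': array([[-1.06374031e-01, -9.94325989e-01,  6.26647096e-04,
        -9.03969911e-02],
       [-8.68529509e-01,  9.26093312e-02, -4.86908619e-01,
         5.45175166e-01],
       [ 4.84087861e-01, -5.23386939e-02, -8.73452691e-01,
         1.51818370e+00],
       [ 0.00000000e+00,  0.00000000e+00,  0.00000000e+00,
         1.00000000e+00]])}
scene kit_case [([309.0, 268.0], 0.8)]
scene latch_pivot [([328.0, 248.0], 0.7), ([333.0, 236.0], 0.58)]
scene lever_grip [([336.0, 237.0], 0.55), ([293.0, 258.0], 0.4)]
scene lid_hinge [([293.0, 261.0], 0.73)]
scene lug_left [([346.0, 253.0], 0.58), ([312.0, 268.0], 0.31)]
scene lug_right [([321.0, 225.0], 0.96)]
scen
[... 799 characters left out ...]
 'joint_positions': array([-1.35157516e+00,  1.23820665e-01,  1.65029093e+00, -1.68334861e-06,
        1.36750190e+00, -8.26150283e-02]), 'qd': array([-1.31524502e-03,  1.23064003e-05, -8.84531251e-04, -3.19533353e-04,
        3.89110624e-04,  2.17387156e-03]), 'joint_torque': array([ 2.29914431e-04, -4.17574883e+01, -3.60219026e+01,  7.75020523e-02,
        4.29062289e-02, -1.53801955e-05]), 'tcp_pos': array([ 0.19318855, -0.62061804,  0.20134819]), 'orientation': array([-3.10586310e+00, -4.72322860e-01,  4.81815762e-06]), 'wrist_force': array([-0.38568914,  0.60761763,  0.00308489]), 'torque': array([0.00419689, 0.01470382, 0.08260626]), 'grip_force': 0.0, 'finger_gap': 0.9974318929701833}
```

```bash
python3 - <<'E'
import cv2
a=cv2.imread('pics/scene0.png'); cv2.imwrite('pics/s0c.png',cv2.resize(a[100:340,180:460],None,fx=2.5,fy=2.5,interpolation=2))
a=cv2.imread('pics/top0.png'); cv2.imwrite('pics/t0c.png',cv2.resize(a[130:320,110:470],None,fx=2.2,fy=2.2,interpolation=2))
E
```

```text
(no output)
```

View pics/s0c.png

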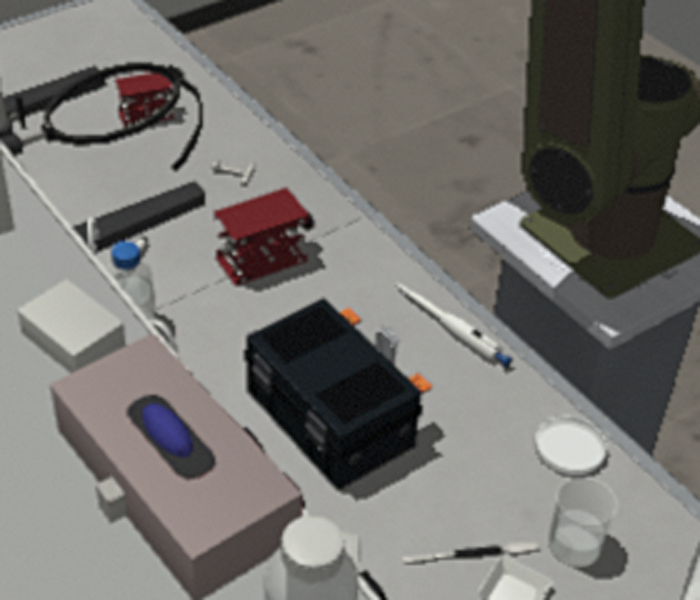

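View pics/t0c.png

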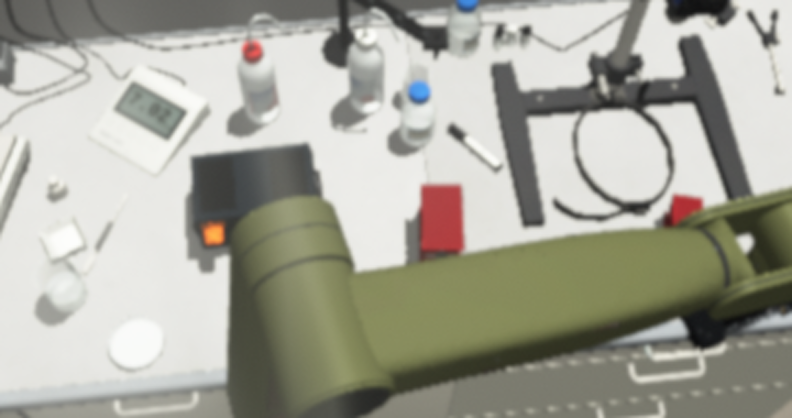

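The pictures show the case at scene (309,268), its latch lever at (335,237) and orange lugs at (320,226) and (347,253). There are two dark red jacks, at scene (285,200) and (238,140). The arm hides part of the case and the far jack in the top view. I'll compare the jack sizes and work out the case pose.

```bash
python3 - <<'E'
from h import *
S,T=P('scene'),P('top')
r=imaging.mark_of('top','lug_left')[0]['point']; l=imaging.mark_of('scene','lug_left'); print([ (d['point'],d['p']) for d in l])
lr=imaging.mark_of('scene','lug_right')[0]['point']
print('lugL',tri([(S,l[0]['point']),(T,r)]),atz(S,l[0]['point'],.082),atz(T,r,.082)); L=atz(S,l[0]['point'],.082);Rr=atz(S,lr,.082); print('lugR',Rr, np.linalg.norm(L-Rr))
# orange blobs
for c,p in(('scene',S),('top',T)):
    im=cv2.imread(f'pics/{c}0.png'); hsv=cv2.cvtColor(im,cv2.COLOR_BGR2HSV)
    m=cv2.inRange(hsv,(5,170,150),(18,255,255)); n,_,st,ce=cv2.connectedComponentsWithStats(m)
    for i in range(1,n):
        if st[i,4]>8: print(c,'orange',st[i],ce[i],atz(p,ce[i],.085))
    m=cv2.inRange(hsv,(0,120,50),(5,255,255))|cv2.inRange(hsv,(172,120,50),(180,255,255)); n,_,st,ce=cv2.connectedComponentsWithStats(m)
    for i in range(1,n):
        if st[i,4]>60: print(c,'red',st[i],ce[i])
for t in ['jack','jack_top']:
    a=imaging.mark_of('scene',t);b=imaging.mark_of('top',t)
    for i in range(2):
      for j in range(2): print(t,np.round(a[i]['point']),np.round(b[j]['point']),tri([(S,a[i]['point']),(T,b[j]['point'])]))
for t in ['beaker','dish','neutral_bottle']:
    print(t,atz(S,imaging.mark_of('scene',t)[0]['point'],0),atz(T,imaging.mark_of('top',t)[0]['point'],0))
for t in ['wash_red','wash_white']: print(t,[(d['rect'],d['p']) for d in imaging.boxes_of('top',t)])
E
```

```text
[([345.5, 253.1], 0.58), ([312.3, 267.6], 0.31)]
lugL [0.49454149 0.13331912 0.08297179] [0.49431294 0.13192348 0.082     ] [0.49450021 0.1340675  0.082     ]
lugR [ 0.48329914 -0.01827782  0.082     ] 0.15060455690872607
scene orange [317 224   6   5  16] [319.6875 226.0625] [ 0.49338016 -0.01278222  0.085     ]
scene orange [345 250   7   6  23] [347.82608696 252.7826087 ] [0.48901824 0.13698205 0.085     ]
scene red [227 129  21  10 140] [237.04285714 133.45      ]
scene red [266 176  37  20 408] [284.09313725 185.50980392]
top orange [203 232   9   9  68] [207.13235294 235.97058824] [0.49455828 0.13165376 0.085     ]
top red [ 89  76  33  13 224] [105.54910714  83.24107143]
top red [301 215  19  30 532] [310.04323308 229.52819549]
top red [413 219  16  13 120] [419.83333333 224.575     ]
jack [288. 205.] [306. 242.] [ 0.4709351  -0.243633   -0.00377349]
jack [288. 205.] [419. 240.] [ 0.40551968 -0.614592   -0.19142062]
jack [238. 145.] [306. 242.] [ 0.50546823 -0.31794718  0.18016527]
jack [238. 145.] [419. 240.] [ 0.43843576 -0.6928863  -0.01115216]
jack_top [283. 181.] [315. 228.] [ 0.47727541 -0.26920427  0.10036333]
jack_top [283. 181.] [422. 234.] [ 0.39760604 -0.60954975 -0.06884602]
jack_top [236. 134.] [315. 228.] [ 0.51827253 -0.33541909  0.22857708]
jack_top [236. 134.] [422. 234.] [ 0.44111874 -0.68916908  0.0479847 ]
beaker [0.44576238 0.38260171 0.        ] [0.43666441 0.39539668 0.        ]
dish [0.33622498 0.27605682 0.        ] [0.33579494 0.27373598 0.        ]
neutral_bottle [ 0.70960241 -0.24132125  0.        ] [ 0.70391581 -0.24263264  0.        ]
wash_red [([220.7, 136.6, 239.9, 182.5], 0.84)]
wash_white [([264.8, 141.1, 284.0, 180.1], 0.68), ([296.2, 213.3, 321.8, 247.8], 0.5)]
```

```bash
cat >> h.py <<'E'
def rot(yaw,tilt=0): # tool down, tool y along +-(world y turned by yaw deg); tilt>0 swings fingertips to +x (of yawed frame)
    return R.from_euler('z',yaw,degrees=True)*R.from_euler('y',-tilt,degrees=True)*R.from_matrix(np.diag([1,-1,-1.]))
def go(pos,Rt,s=None):
    s=s or observe(); p=np.array(s['tcp_pos']); R0=R.from_rotvec(s['orientation'])
    best=min((Rt,Rt*R.from_euler('z',180,degrees=True)),key=lambda r:(R0.inv()*r).magnitude())
    print('T',np.round(R0.inv().apply(np.array(pos)-p)/.03,3).tolist(),'R',np.round((R0.inv()*best).as_rotvec(degrees=True)/5,3).tolist(),'mm',round(np.linalg.norm(pos-p)*1e3))
E
python3 - <<'E'
from h import *
s=observe();print(s['clock'],R.from_rotvec(s['orientation']).as_matrix().round(3)); k,e=K('wrist'); M=np.linalg.inv(e); R0=R.from_rotvec(s['orientation'])
print('cam in tool',R0.inv().apply(M[:3,3]-s['tcp_pos']).round(3),(R0.inv().as_matrix()@M[:3,:3]).round(2),k.round(1))
go([.42,.06,.33],rot(0)); go([.36,.06,.33],rot(0))
E
```

```text
2.15 [[ 0.955  0.297 -0.   ]
 [ 0.297 -0.955  0.   ]
 [-0.    -0.    -1.   ]]
cam in tool [ 0.084 -0.    -0.183] [[ 0.   -0.95 -0.3 ]
 [ 1.    0.   -0.  ]
 [ 0.   -0.3   0.95]] [[325.5   0.  275.2]
 [  0.  325.5 205.4]
 [  0.    0.    1. ]]
T [13.963, -19.413, -4.288] R [-0.001, 0.0, 3.459] mm 729
T [12.053, -20.008, -4.288] R [-0.001, 0.0, 3.459] mm 712
```

Call:
arm_command(
  steps=[
    {"fingers": -1, "translation": [1.5, 0, -1.5], "delta_rot": [0, 0, 0]},
    {"fingers": -1, "translation": [2.5, -1, -3], "delta_rot": [0, 0, 0]},
    {"fingers": -1, "translation": [3.5, -2, -4.3], "delta_rot": [0, 0, 1]},
    {"fingers": -1, "translation": [4.5, -3, -4.3], "delta_rot": [0, 0, 2]},
    {"fingers": -1, "translation": [5.4, -4, -4.3], "delta_rot": [0, 0, 3.46]},
    {"fingers": -1, "translation": [6.3, -5, -4.3], "delta_rot": [0, 0, 3.46]},
    {"fingers": -1, "translation": [7, -6.2, -4.3], "delta_rot": [0, 0, 3.46]},
    {"fingers": -1, "translation": [7.7, -7.4, -4.3], "delta_rot": [0, 0, 3.46]},
  ],
)

```text
clock: 2.82
tcp_pos: [0.3366, -0.3791, 0.3299]
orientation: [3.14, -0.0, 0.002]
wrist_force: [0.4, 0.1, 0.3]
finger_gap: 0.998
grip_force: 0.0
```

```bash
python3 - <<'E'
from h import *
go([.40,.06,.33],rot(0))
E
```

```text
T [2.11, -14.636, -0.02] R [0.014, -0.014, -0.003] mm 444
```

Call:
arm_command(
  steps=[
    {"fingers": -1, "translation": [2.1, -14.6, 0], "delta_rot": [0, 0, 0]},
    {"fingers": -1, "translation": [2.1, -14.6, 0], "delta_rot": [0, 0, 0]},
    {"fingers": -1, "translation": [2.1, -14.6, 0], "delta_rot": [0, 0, 0]},
    {"fingers": -1, "translation": [2.1, -14.6, 0], "delta_rot": [0, 0, 0]},
    {"fingers": -1, "translation": [2.1, -14.6, 0], "delta_rot": [0, 0, 0]},
    {"fingers": -1, "translation": [2.1, -14.6, 0], "delta_rot": [0, 0, 0]},
    {"fingers": -1, "translation": [2.1, -14.6, 0], "delta_rot": [0, 0, 0]},
    {"fingers": -1, "translation": [2.1, -14.6, 0], "delta_rot": [0, 0, 0]},
  ],
)

```text
clock: 3.48
tcp_pos: [0.383, -0.0488, 0.3293]
orientation: [3.141, -0.001, 0.003]
wrist_force: [0.8, 0.5, -0.8]
finger_gap: 0.996
grip_force: 0.0
```

Call:
arm_command(
  steps=[
    {"fingers": -0.3, "translation": [0.6, -4.5, 0], "delta_rot": [0, 0, 0]},
    {"fingers": -0.3, "translation": [0.6, -4.5, 0], "delta_rot": [0, 0, 0]},
    {"fingers": -0.3, "translation": [0.6, -4.5, 0], "delta_rot": [0, 0, 0]},
    {"fingers": -0.3, "translation": [0.6, -4.5, 0], "delta_rot": [0, 0, 0]},
  ],
)

```text
clock: 3.82
tcp_pos: [0.401, 0.089, 0.3291]
orientation: [-3.14, -0.01, -0.001]
wrist_force: [0.7, -0.0, 0.3]
finger_gap: 0.78
grip_force: 0.0
```

```bash
cat > look.py <<'E'
from h import *
def blobs(im,lo,hi,a):
    m=cv2.inRange(cv2.cvtColor(im,cv2.COLOR_RGB2HSV),lo,hi); n,_,st,ce=cv2.connectedComponentsWithStats(m)
    return [(st[i].tolist(),ce[i].round(1)) for i in range(1,n) if st[i,4]>a]
def marks(c,ts):
    for t in ts: print(c,t,[(np.round(d['point'],1).tolist(),round(d['p'],2)) for d in imaging.mark_of(c,t)[:2]])
E
python3 - <<'E'
from look import *
s=observe();print(s['clock'],s['tcp_pos'],s['finger_gap']); W=P('wrist'); np.save('W1.npy',W); im=snap('wrist','w1.png')
marks('wrist',['kit_case','latch_pivot','lever_grip','lid_hinge','lug_left','lug_right'])
for b in blobs(im,(5,150,120),(20,255,255),40): print('or',b,atz(W,b[1],.0855))
im=snap('top','t1.png')
marks('top',['kit_case','latch_pivot','lever_grip','lid_hinge','lug_left','lug_right','jack','jack_top'])
E
```

```text
3.8167 [0.40096323 0.08895722 0.32912572] 0.780361880706416
wrist kit_case [([293.4, 36.7], 0.69), ([156.2, 196.1], 0.3)]
wrist latch_pivot [([297.3, 91.4], 0.67)]
wrist lever_grip [([303.3, 102.8], 0.67)]
wrist lid_hinge []
wrist lug_left [([239.8, 101.5], 0.66), ([498.7, 114.9], 0.48)]
wrist lug_right [([358.7, 96.5], 0.78)]
or ([347, 79, 31, 27, 629], array([358.7,  91.7])) [ 0.50050521 -0.01270604  0.0855    ]
or ([221, 82, 30, 27, 603], array([237.8,  94.9])) [0.49572187 0.13715953 0.0855    ]
top kit_case [([226.5, 224.1], 0.81)]
top latch_pivot [([229.2, 239.3], 0.56)]
top lever_grip [([227.5, 235.2], 0.56)]
top lid_hinge []
top lug_left [([169.9, 288.3], 0.36)]
top lug_right [([246.2, 234.9], 0.71)]
top jack [([306.0, 239.6], 0.96), ([417.1, 238.0], 0.95)]
top jack_top [([422.8, 229.3], 0.86), ([314.9, 229.3], 0.83)]
```

View pics/w1.png

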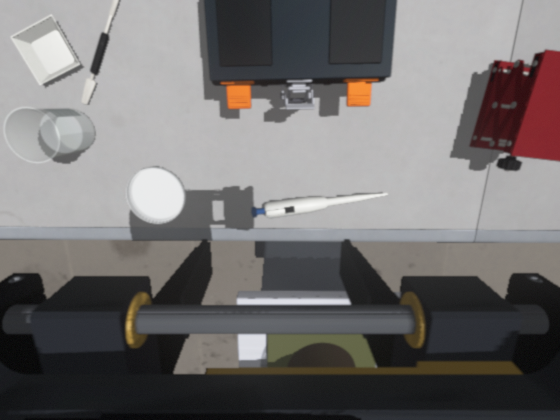

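Wrist view: the case is at the top, with its lugs at (238,95) and (359,92) and the lever at (298,96). The dish, beaker and probe are on the bench, and the larger jack is at the right. I'll take a second view for triangulation.

Call:
arm_command(
  steps=[
    {"fingers": -0.3, "translation": [3, 1, 1], "delta_rot": [0, 0, 0]},
    {"fingers": -0.3, "translation": [3, 1, 1], "delta_rot": [0, 0, 0]},
    {"fingers": -0.3, "translation": [3, 1, 1], "delta_rot": [0, 0, 0]},
    {"fingers": -0.3, "translation": [3, 1, 1], "delta_rot": [0, 0, 0]},
  ],
)

```text
clock: 4.95
tcp_pos: [0.4925, 0.0532, 0.2961]
orientation: [3.141, -0.003, -0.007]
wrist_force: [-0.7, -0.0, -1.2]
finger_gap: 0.648
grip_force: 0.0
```

```bash
python3 - <<'E'
from look import *
s=observe();print(s['clock'],s['tcp_pos'],s['finger_gap']); W=P('wrist'); np.save('W2.npy',W); im=snap('wrist','w2.png')
marks('wrist',['latch_pivot','lever_grip','lid_hinge','lug_left','lug_right','jack_top'])
W1=np.load('W1.npy')
b2=blobs(im,(5,150,120),(20,255,255),40); b1=blobs(cv2.imread('pics/w1.png')[:,:,::-1],(5,150,120),(20,255,255),40)
for a in b2:
  print(a)
  for b in b1: print(tri([(W,a[1]),(W1,b[1])]))
a=cv2.imread('pics/w2.png')
E
```

```text
4.95 [0.49246181 0.05318062 0.29606734] 0.6482241298509083
wrist latch_pivot [([268.9, 164.3], 0.79)]
wrist lever_grip [([269.8, 178.3], 0.63)]
wrist lid_hinge []
wrist lug_left [([211.2, 179.1], 0.66), ([270.6, 103.4], 0.62)]
wrist lug_right [([332.2, 171.7], 0.9)]
wrist jack_top [([531.7, 183.3], 0.81)]
([319, 160, 23, 22, 480], array([329.9, 170. ]))
[ 0.50001661 -0.01150729  0.09311246]
[0.52838819 0.07050612 0.42970515]
([196, 163, 25, 22, 507], array([208.3, 173.4]))
[0.52099797 0.06774144 0.34755618]
[0.49532046 0.13592852 0.08936161]
```

View pics/w2.png

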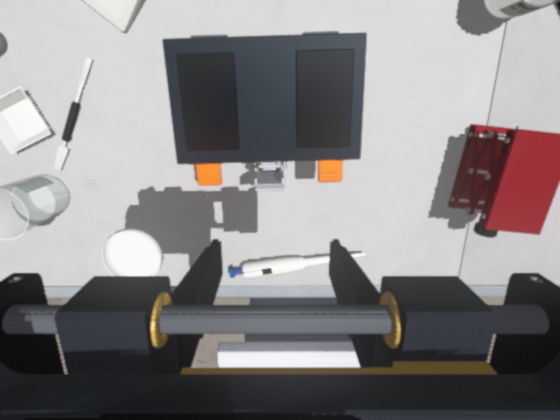

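```bash
python3 - <<'E'
from look import *
W=np.load('W2.npy')
im=cv2.imread('pics/w2.png'); g=cv2.cvtColor(im,cv2.COLOR_BGR2GRAY)
m=(g<75).astype(np.uint8); m[260:]=0; m[:25]=0; m=cv2.morphologyEx(m,cv2.MORPH_OPEN,np.ones((9,9)))
n,l,st,ce=cv2.connectedComponentsWithStats(m); i=1+np.argmax(st[1:,4]); print(st[i])
c=max(cv2.findContours((l==i).astype(np.uint8),0,2)[0],key=cv2.contourArea)
q=cv2.approxPolyDP(cv2.convexHull(c),8,True)[:,0]; print(q.tolist())
X=np.array([atz(W,p,.11)[:2] for p in q]); print(X.round(4)); print(cv2.minAreaRect((X*1000).astype(np.float32)))
for b in blobs(im[:,:,::-1],(5,150,120),(20,255,255),40): print('lug',atz(W,b[1],.0855))
hs=cv2.cvtColor(im,cv2.COLOR_BGR2HSV); m=cv2.inRange(hs,(0,150,60),(4,255,255))|cv2.inRange(hs,(174,150,60),(180,255,255))
# jack platform from top view
t=cv2.imread('pics/t1.png');hs=cv2.cvtColor(t,cv2.COLOR_BGR2HSV); m=cv2.inRange(hs,(0,150,100),(6,255,255))|cv2.inRange(hs,(174,150,100),(180,255,255))
T=P('top');n,l,st,ce=cv2.connectedComponentsWithStats(m)
for i in range(1,n):
  if st[i,4]>80:
    Y=np.array([atz(T,p[::-1],.096)[:2]*1000 for p in np.argwhere(l==i)]).astype(np.float32); print('red',st[i],ce[i],cv2.minAreaRect(Y))
E
```

```text
[  165    38   189   125 19550]
[[165, 40], [340, 49], [353, 62], [350, 146], [314, 159], [179, 161]]
[[ 0.6384  0.1664]
 [ 0.6298 -0.0134]
 [ 0.6175 -0.0277]
 [ 0.5305 -0.0305]
 [ 0.5159  0.0095]
 [ 0.5138  0.1633]]
((577.4526977539062, 67.85408020019531), (124.67182922363281, 195.3448486328125), 0.7881138920783997)
lug [ 0.4982853  -0.01339625  0.0855    ]
lug [0.49421191 0.1359227  0.0855    ]
red [303 216  16  27 419] [310.39618138 229.29355609] ((477.856689453125, -255.4619140625), (56.40427780151367, 110.60719299316406), 82.4876708984375)
red [415 220  13  21 245] [421.19183673 229.87755102] ((430.1686096191406, -665.670166015625), (44.53472900390625, 84.82835388183594), 74.84821319580078)
```

```bash
python3 - <<'E'
from look import *
W=np.load('W2.npy')
im=cv2.imread('pics/w2.png')
X=np.array([atz(W,p,.11)[:2] for p in [(165,40),(366,34),(361,158),(178,163)]]); print(X.round(4),X.mean(0)); print([np.linalg.norm(X[i]-X[i-1]) for i in range(4)])
J=np.array([atz(W,p,.096)[:2] for p in [(515,131),(541,233),(486,228)]]); print('jack',J.round(4))
W1=np.load('W1.npy')
for n,a,b in [('pivot',(297.3,91.4),(268.9,164.3)),('grip',(303.3,102.8),(269.8,178.3)),('lugR',(358.7,96.5),(332.2,171.7)),('lugL',(239.8,101.5),(211.2,179.1))]: print(n,tri([(W1,a),(W,b)]))
b=cv2.resize(im[20:250,140:380],None,fx=2.5,fy=2.5,interpolation=2); c=cv2.resize(im[110:250,430:560],None,fx=2.5,fy=2.5); 
b[-350:,-325:]=0
o=np.zeros((575,800,3),np.uint8); o[:,:475]=b[:,:475]; o[:350,475:800]=c; cv2.imwrite('pics/w2c.png',o)
go([.485,.06,.20],rot(1.6))
E
```

```text
[[ 0.6384  0.1664]
 [ 0.6437 -0.0391]
 [ 0.517  -0.0439]
 [ 0.5115  0.1646]] [0.57766403 0.06200904]
[np.float64(0.1269480075524951), np.float64(0.2055151942202154), np.float64(0.1268159738858271), np.float64(0.20859662638262805)]
jack [[ 0.5457 -0.2223]
 [ 0.4191 -0.2832]
 [ 0.426  -0.2122]]
pivot [0.50116436 0.0618428  0.0621194 ]
grip [0.4878988  0.05804234 0.08946449]
lugR [ 0.49466904 -0.01670527  0.07625763]
lugL [0.48752928 0.1337663  0.08597538]
T [-0.205, -0.177, 3.332] R [-0.001, -0.021, -0.313] mm 100
```

View pics/w2c.png

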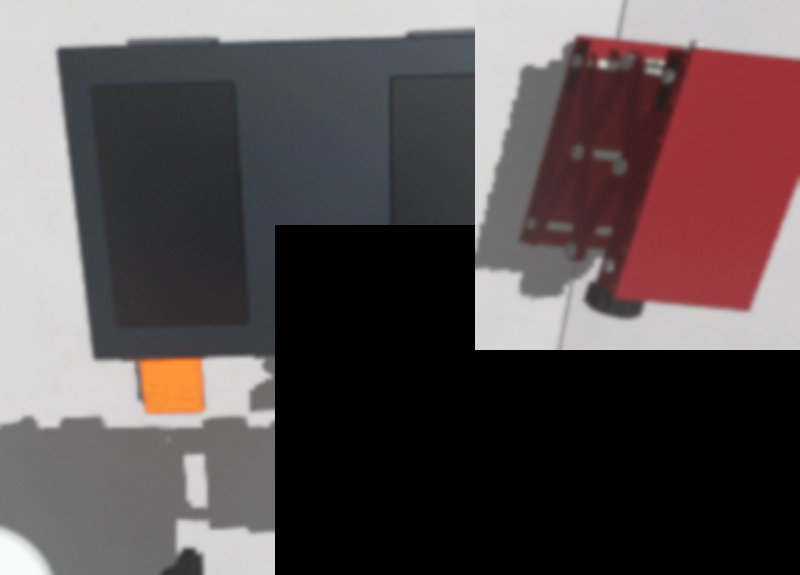

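The jack platform corners at wrist (516,130), (485,229) and (540,234) give about 120 x 71 mm at 96 mm height. So the near jack, at scene (285,200), is the one meant; the far one, at scene (238,140), is smaller. Next I pinch the lever.

Call:
arm_command(
  steps=[
    {"fingers": -0.3, "translation": [-0.15, -0.18, 4.5], "delta_rot": [0, 0, -0.36]},
    {"fingers": -0.3, "translation": [-0.15, -0.18, 4.5], "delta_rot": [0, 0, -0.36]},
    {"fingers": -0.3, "translation": [-0.15, -0.18, 4.5], "delta_rot": [0, 0, -0.36]},
    {"fingers": -0.3, "translation": [-0.15, -0.18, 4.5], "delta_rot": [0, 0, -0.36]},
    {"fingers": -0.3, "translation": [-0.15, -0.18, 4.5], "delta_rot": [0, 0, -0.36]},
  ],
)

```text
clock: 5.72
tcp_pos: [0.4839, 0.06, 0.1605]
orientation: [-3.141, -0.05, 0.011]
wrist_force: [-0.6, 0.0, 0.1]
finger_gap: 0.65
grip_force: 0.0
```

```bash
python3 - <<'E'
from look import *
W=P('wrist');im=snap('wrist','w3.png');print(observe()['clock'])
for b in blobs(im,(5,150,120),(20,255,255),40): print('lug',b,atz(W,b[1],.0855))
marks('wrist',['lever_grip','lug_left','lug_right'])
print('proj grip/tip',proj(W,[.487,.0597,.096]),proj(W,[.487,.0597,.110]))
go([.487,.0597,.099],rot(1.8))
E
```

```text
5.7667
lug ([166, 179, 38, 31, 1091], array([184.5, 194. ])) [0.49437971 0.13533051 0.0855    ]
lug ([348, 181, 37, 30, 1027], array([365.4, 195.3])) [ 0.49814982 -0.01337457  0.0855    ]
wrist lever_grip [([278.8, 205.4], 0.61)]
wrist lug_left [([185.8, 202.0], 0.69)]
wrist lug_right [([365.7, 199.6], 0.89)]
proj grip/tip [276.19129365 209.41504052] [276.23088547 215.23397239]
T [-0.086, -0.002, 2.293] R [0.001, -0.07, -0.001] mm 69
```

View pics/w3.png

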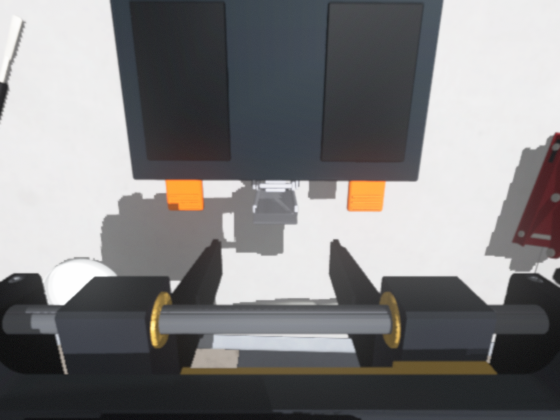

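The lever tip shows at (275,217), between the fingers, as projected. I'll go down and pinch.

Call:
arm_command(
  steps=[
    {"fingers": -0.3, "translation": [-0.05, 0, 1.2], "delta_rot": [0, 0, 0]},
    {"fingers": -0.3, "translation": [-0.09, 0, 2.3], "delta_rot": [0, 0, 0]},
    {"fingers": 1, "translation": [-0.09, 0, 2.3], "delta_rot": [0, 0, 0]},
    {"fingers": 1, "translation": [-0.09, 0, 2.3], "delta_rot": [0, 0, 0]},
    {"fingers": 1, "translation": [-0.09, 0, 2.3], "delta_rot": [0, 0, 0]},
    {"fingers": 1, "translation": [-0.09, 0, 2.3], "delta_rot": [0, 0, 0]},
    {"fingers": 1, "translation": [-0.09, 0, 2.3], "delta_rot": [0, 0, 0]},
    {"fingers": 1, "translation": [-0.09, 0, 2.3], "delta_rot": [0, 0, 0]},
  ],
  force=15,
)

```text
clock: 6.58
tcp_pos: [0.486, 0.0596, 0.0977]
orientation: [3.141, 0.049, 0.007]
wrist_force: [-1.3, -2.6, 7.9]
finger_gap: 0.286
grip_force: 7.5
```

Call:
arm_command(
  steps=[
    {"fingers": 1, "translation": [0, 0, 0], "delta_rot": [0, 0, 0]},
  ],
)

```text
clock: 6.67
tcp_pos: [0.4863, 0.0597, 0.098]
orientation: [-3.141, -0.049, -0.008]
wrist_force: [-0.6, 0.4, 6.8]
finger_gap: 0.214
grip_force: 3.3
```

```bash
python3 - <<'E'
from h import *
s=observe(); print(s['grip_force'],s['finger_gap'],s['tcp_pos'])
c,sn=np.cos(np.radians(1.8)),np.sin(np.radians(1.8))
p0=np.array(s['tcp_pos'])
for a in (.15,.3,.45,.6,.8,1.0):
    d=.052
    go(p0+[-d*np.sin(a)*c,-d*np.sin(a)*sn,d*(np.cos(a)-1)],rot(1.8,np.degrees(a)*1.0))
E
```

```text
3.333311050082557 0.21412010523803152 [0.48626145 0.05965034 0.09800725]
T [-0.259, 0.0, 0.018] R [0.001, 1.664, -0.001] mm 8
T [-0.513, 0.0, 0.075] R [0.001, 3.382, -0.001] mm 16
T [-0.755, 0.0, 0.169] R [0.001, 5.101, -0.001] mm 23
T [-0.98, 0.0, 0.298] R [0.001, 6.82, -0.001] mm 31
T [-1.246, 0.0, 0.52] R [0.001, 9.112, -0.001] mm 40
T [-1.462, 0.0, 0.79] R [0.001, 11.404, -0.001] mm 50
```

```bash
python3 - <<'E'
from look import *
im=snap('wrist','w4.png'); a=cv2.imread('pics/w4.png'); s=observe(); print(s['finger_gap'],s['grip_force'],s['wrist_force'],s['clock'])
W=P('wrist'); print(proj(W,[.487,.0597,.096]),proj(W,s['tcp_pos']),proj(W,[.487,.0597,.11]))
b=imaging.get_image('scene')[:,:,::-1]
o=np.zeros((560,800,3),np.uint8); o[:,:400]=cv2.resize(a[150:360,200:350],(400,560)); o[:400,400:]=cv2.resize(b[200:270,300:370],(400,400),interpolation=2); cv2.imwrite('pics/w4c.png',o)
E
```

```text
0.17240865963606034 3.220917488797568 [ 0.06264558 -0.47349658  4.91213785] 6.7167
[275.74240787 244.90720171] [275.87980607 247.30757977] [275.77040711 254.79002115]
```

View pics/w4c.png

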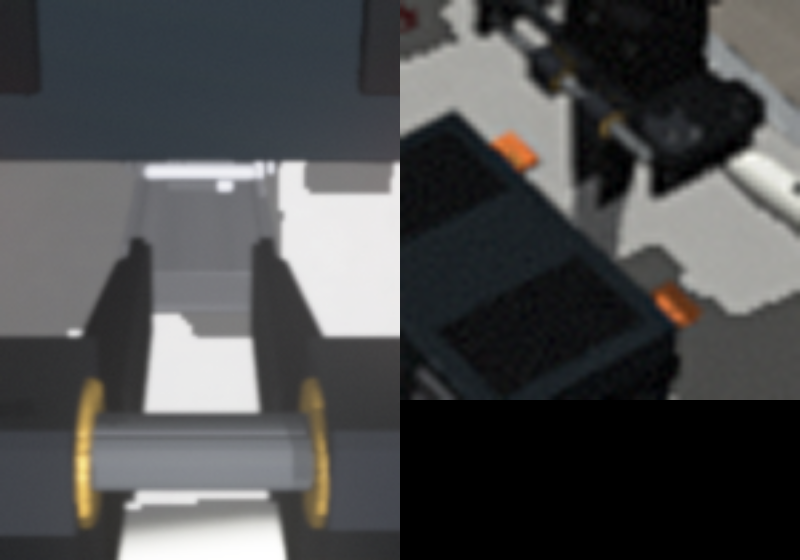

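```bash
python3 - <<'E'
from look import *
s=observe(); print(s['tcp_pos'],s['finger_gap'],s['grip_force'],s['wrist_force'])
W4=P('wrist');k,e=K('wrist'); 
# camera at w3: same orientation, shifted up
M=np.linalg.inv(e); 
for z3 in (.1605,.168):
    M3=M.copy(); M3[:3,3]+=np.array([.4855,.0597,z3])-s['tcp_pos']; W3=k@np.linalg.inv(M3)[:3]
    print(z3,tri([(W3,(275,222)),(W4,(275,266))]),tri([(W3,(275,213)),(W4,(275,251))]))
W1,W2=np.load('W1.npy'),np.load('W2.npy')
print(tri([(W2,(269.5,189)),(W1,(298.5,107.5)),(W4,(275,266))]))
a=cv2.imread('pics/w3.png');b=cv2.imread('pics/w4.png');c=cv2.imread('pics/w2.png')
o=np.hstack([cv2.resize(x[y:y+80,235:320],(266,560),interpolation=2) for x,y in((a,165),(b,190),(c,140))]); cv2.imwrite('pics/cmp.png',o)
E
```

```text
[0.48626333 0.0595692  0.09795154] 0.13475960851656307 3.1736805522814393 [-0.75708338  0.07982345  6.14397037]
0.1605 [0.49259444 0.06040012 0.13455534] [0.49481905 0.06048397 0.12170247]
0.168 [0.48369545 0.06013745 0.11748559] [0.48620421 0.0602318  0.10319742]
[0.48121555 0.06109269 0.11205133]
```

View pics/cmp.png

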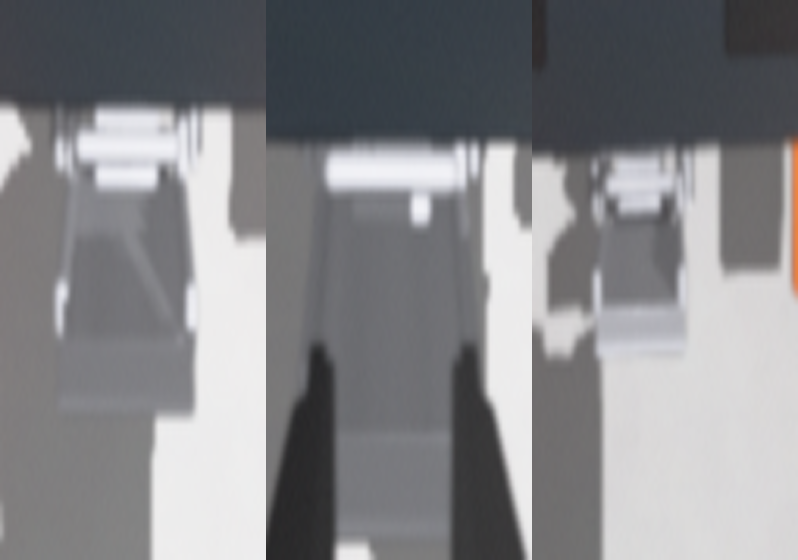

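Call:
arm_command(
  steps=[
    {"fingers": 1, "translation": [0, 0, 0], "delta_rot": [0, 0, 0]},
    {"fingers": 1, "translation": [0, 0, 0], "delta_rot": [0, 0, 0]},
  ],
)

```text
clock: 6.93
tcp_pos: [0.4861, 0.0596, 0.0978]
orientation: [3.141, 0.049, 0.007]
wrist_force: [0.0, 0.1, 6.4]
finger_gap: 0.019
grip_force: 3.1
```

```bash
python3 - <<'E'
from look import *
W=P('wrist'); im=snap('wrist','w5.png'); s=observe(); print(s['finger_gap'],s['wrist_force'],s['clock'])
for x in (.476,.486,.496):
  for z in (.079,.098,.11): print(x,z,proj(W,[x,.0596,z]).round(1),proj(W,[x,.0766,z]).round(1))
print(atz(W,(251.6,240),.079),atz(W,(298.6,240),.079))
o=cv2.resize(cv2.imread('pics/w5.png')[150:300,210:345],(540,600),interpolation=2); cv2.imwrite('pics/w5c.png',o)
E
```

```text
0.012073486522988642 [-0.67501698  0.91014269  6.74782323] 6.9833
0.476 0.079 [275.3 249.5] [250.3 248.8]
0.476 0.098 [275.3 262.4] [248.  261.6]
0.476 0.11 [275.3 271.8] [246.4 270.9]
0.486 0.079 [275.8 235.8] [250.4 235.1]
0.486 0.098 [275.8 247.6] [248.1 246.8]
0.486 0.11 [275.9 256.3] [246.5 255.4]
0.496 0.079 [276.3 221.8] [250.6 221. ]
0.496 0.098 [276.4 232.5] [248.3 231.6]
0.496 0.11 [276.4 240.3] [246.6 239.4]
[0.48245698 0.07576231 0.079     ] [0.48347487 0.04417239 0.079     ]
```

View pics/w5c.png

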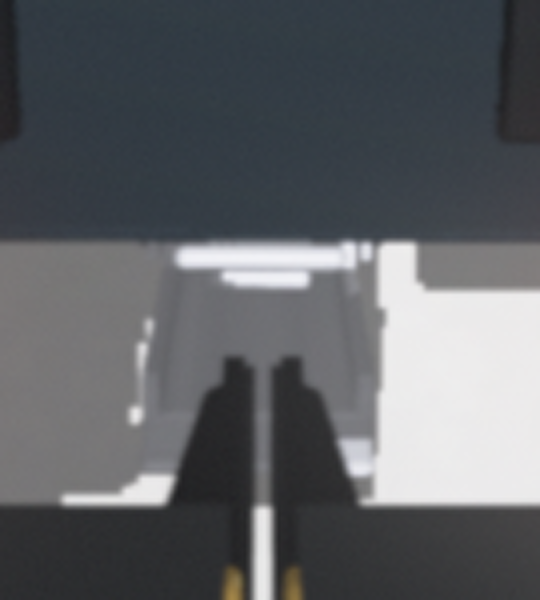

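```bash
python3 - <<'E'
from look import *
for f in ('w1','w2','w3','w4','w5'):
    g=cv2.cvtColor(cv2.imread(f'pics/{f}.png'),cv2.COLOR_BGR2GRAY)
    for r in (244,250,258):
        d=np.where(g[r,190:370]<62)[0]+190
        runs=np.split(d,np.where(np.diff(d)>1)[0]+1); print(f,r,[(int(x[0]),int(x[-1])) for x in runs if len(x)>2],end=' ')
    print()
k,e=K('wrist'); M=np.linalg.inv(e); s=observe(); R0=R.from_rotvec(s['orientation'])
for t in ([0,0,.019],[.01,0,.019],[.01,0,0],[.01,0,-.013],[0,0,0],[-.01,0,.019]):
    X=s['tcp_pos']+R0.apply(t); q=(e@np.append(X,1))[:3]; print(t,proj(k@e[:3],X).round(1),'depth',q[2].round(4),'px/mm',(.3255/q[2]).round(2))
E
```

```text
w1 244 [(200, 209), (256, 264), (342, 350)] w1 250 [(194, 209), (256, 263), (341, 357)] w1 258 [(190, 210), (340, 364)] 
w2 244 [(212, 218)] w2 250 [(205, 219)] w2 258 [(199, 219)] 
w3 244 [(212, 218)] w3 250 [(205, 218)] w3 258 [(199, 219)] 
w4 244 [(249, 255), (296, 301)] w4 250 [(243, 255), (296, 306)] w4 258 [(239, 255), (296, 310)] 
w5 244 [(266, 272), (278, 284)] w5 250 [(261, 272), (278, 289)] w5 258 [(258, 272), (278, 292)] 
[0, 0, 0.019] [275.8 235.4] depth 0.2181 px/mm 1.49
[0.01, 0, 0.019] [275.8 221.3] depth 0.2151 px/mm 1.51
[0.01, 0, 0] [275.9 232.1] depth 0.197 px/mm 1.65
[0.01, 0, -0.013] [275.9 240.7] depth 0.1846 px/mm 1.76
[0, 0, 0] [275.9 247.3] depth 0.2 px/mm 1.63
[-0.01, 0, 0.019] [275.8 249. ] depth 0.2211 px/mm 1.47
```

The fingers closed above the lever. Image scale, finger gap and the 6 N upward force all put the fingertips about 12 mm short of the TCP, on the lever's top. I'll back off, open, and go deeper while watching the force.

Call:
arm_command(
  steps=[
    {"fingers": -0.3, "translation": [0, 0, -0.7], "delta_rot": [0, 0, 0]},
    {"fingers": -0.3, "translation": [0, 0, -0.7], "delta_rot": [0, 0, 0]},
    {"fingers": -0.3, "translation": [0, 0, -0.7], "delta_rot": [0, 0, 0]},
    {"fingers": -0.3, "translation": [0, 0, -0.7], "delta_rot": [0, 0, 0]},
    {"fingers": -0.3, "translation": [0, 0, -0.7], "delta_rot": [0, 0, 0]},
    {"fingers": -0.3, "translation": [0, 0, -0.7], "delta_rot": [0, 0, 0]},
    {"fingers": -0.3, "translation": [0, 0, -0.7], "delta_rot": [0, 0, 0]},
    {"fingers": -0.3, "translation": [0, 0, -0.7], "delta_rot": [0, 0, 0]},
  ],
)

```text
clock: 7.65
tcp_pos: [0.4838, 0.0596, 0.1153]
orientation: [3.141, 0.049, -0.002]
wrist_force: [-0.1, -0.0, 0.4]
finger_gap: 0.515
grip_force: 0.0
```

Call:
arm_command(
  steps=[
    {"fingers": -0.3, "translation": [0, 0, 0.5], "delta_rot": [0, 0, 0]},
    {"fingers": -0.3, "translation": [0, 0, 0.7], "delta_rot": [0, 0, 0]},
    {"fingers": -0.3, "translation": [0, 0, 0.9], "delta_rot": [0, 0, 0]},
  ],
)

```text
clock: 7.9
tcp_pos: [0.4836, 0.0596, 0.0879]
orientation: [-3.141, -0.049, 0.002]
wrist_force: [-0.5, 0.1, 0.2]
finger_gap: 0.641
grip_force: 0.0
```

Call:
arm_command(
  steps=[
    {"fingers": -0.3, "translation": [0.08, 0, 0.4], "delta_rot": [0, 0, 0]},
    {"fingers": -0.3, "translation": [0.08, 0, 0.65], "delta_rot": [0, 0, 0]},
    {"fingers": 1, "translation": [0.08, 0, 0.65], "delta_rot": [0, 0, 0]},
    {"fingers": 1, "translation": [0.08, 0, 0.65], "delta_rot": [0, 0, 0]},
    {"fingers": 1, "translation": [0.08, 0, 0.65], "delta_rot": [0, 0, 0]},
    {"fingers": 1, "translation": [0.08, 0, 0.65], "delta_rot": [0, 0, 0]},
    {"fingers": 1, "translation": [0.08, 0, 0.65], "delta_rot": [0, 0, 0]},
    {"fingers": 1, "translation": [0.08, 0, 0.65], "delta_rot": [0, 0, 0]},
  ],
)

```text
clock: 8.57
tcp_pos: [0.487, 0.0603, 0.0701]
orientation: [-3.14, -0.049, -0.002]
wrist_force: [0.9, 3.6, 1.4]
finger_gap: 0.367
grip_force: 15.0
```

```bash
python3 - <<'E'
from h import *
s=observe(); print(s['clock'],s['grip_force'],s['finger_gap'],s['tcp_pos'],s['wrist_force'])
E
```

```text
8.5667 15.000220388174057 0.36714045826392044 [0.48704942 0.06027248 0.0701119 ] [0.93000885 3.62586568 1.40079845]
```

Gripped at 34.9 mm, so the working grasp point lies about 31 mm behind the stated TCP. Next I swing the lever about its pivot.

```bash
python3 - <<'E'
from h import *
s=observe(); p0=np.array(s['tcp_pos']); y=1.8; Z=R.from_euler('z',y,degrees=True)
piv=p0+Z.apply([.009,0,0]); piv[2]=.046
for a in (.1,.2,.3,.4,.5,.6,.7,.8):
    go(piv+Z.apply(R.from_euler('y',-a).apply(Z.inv().apply(p0-piv))),rot(y,np.degrees(a)),s)
E
```

```text
T [-0.079, 0.0, 0.034] R [-0.015, 1.131, -0.006] mm 3
T [-0.154, 0.0, 0.075] R [-0.014, 2.277, -0.006] mm 5
T [-0.224, 0.0, 0.124] R [-0.014, 3.423, -0.007] mm 8
T [-0.29, 0.0, 0.18] R [-0.014, 4.569, -0.008] mm 10
T [-0.349, 0.0, 0.242] R [-0.013, 5.714, -0.008] mm 13
T [-0.402, 0.001, 0.309] R [-0.013, 6.86, -0.009] mm 15
T [-0.448, 0.001, 0.382] R [-0.013, 8.006, -0.01] mm 18
T [-0.486, 0.001, 0.458] R [-0.012, 9.152, -0.011] mm 20
```

Call:
arm_command(
  steps=[
    {"fingers": 1, "translation": [-0.08, 0, 0.03], "delta_rot": [0, 1.15, 0]},
    {"fingers": 1, "translation": [-0.15, 0, 0.08], "delta_rot": [0, 2.3, 0]},
    {"fingers": 1, "translation": [-0.22, 0, 0.12], "delta_rot": [0, 3.4, 0]},
    {"fingers": 1, "translation": [-0.29, 0, 0.18], "delta_rot": [0, 4.6, 0]},
    {"fingers": 1, "translation": [-0.35, 0, 0.24], "delta_rot": [0, 5.7, 0]},
    {"fingers": 1, "translation": [-0.4, 0, 0.31], "delta_rot": [0, 6.9, 0]},
    {"fingers": 1, "translation": [-0.45, 0, 0.38], "delta_rot": [0, 8, 0]},
    {"fingers": 1, "translation": [-0.49, 0, 0.46], "delta_rot": [0, 9.15, 0]},
  ],
  force=25,
)

```text
clock: 9.23
tcp_pos: [0.4687, 0.0596, 0.0553]
orientation: [-2.882, -0.044, -1.211]
wrist_force: [23.6, 15.8, -14.7]
finger_gap: 0.363
grip_force: 25.0
```

Call:
arm_command(
  steps=[
    {"fingers": 1, "translation": [0, 0, 0], "delta_rot": [0, 0, 0]},
  ],
)

```text
clock: 9.32
tcp_pos: [0.4626, 0.0597, 0.0481]
orientation: [-2.891, -0.047, -1.19]
wrist_force: [-35.7, 5.8, 13.3]
finger_gap: 0.364
grip_force: 25.1
```

Call:
arm_command(
  steps=[
    {"fingers": -0.3, "translation": [0, 0, 0], "delta_rot": [0, 0, 0]},
    {"fingers": -0.3, "translation": [0, 0, 0], "delta_rot": [0, 0, 0]},
    {"fingers": -0.3, "translation": [0, 0, 0], "delta_rot": [0, 0, 0]},
    {"fingers": -0.3, "translation": [0, 0, 0], "delta_rot": [0, 0, 0]},
  ],
)

```text
clock: 9.65
tcp_pos: [0.4712, 0.0587, 0.0585]
orientation: [-2.883, -0.045, -1.216]
wrist_force: [-0.0, -0.1, 0.4]
finger_gap: 0.59
grip_force: 0.0
```

```bash
python3 - <<'E'
from look import *
s=observe(); print(s['clock'],s['grip_force'],s['finger_gap'],s['tcp_pos'],s['wrist_force'])
snap('scene','s5.png'); snap('wrist','w6.png')
for c in('wrist','scene'): marks(c,['lever_grip','lug_left','lug_right'])
go(np.array(s['tcp_pos'])+[-.03,0,.12],rot(1.8,0))
E
```

```text
9.65 0.0 0.5904395786326183 [0.47123467 0.05865164 0.05851054] [-0.04435738 -0.09542731  0.40537855]
wrist lever_grip [([276.0, 288.2], 0.68)]
wrist lug_left [([145.3, 200.5], 0.91)]
wrist lug_right [([401.1, 201.9], 0.68)]
scene lever_grip [([342.2, 248.6], 0.6)]
scene lug_left [([347.3, 254.0], 0.78)]
scene lug_right [([320.8, 224.5], 0.79)]
T [2.205, -0.029, -3.519] R [-0.004, -9.131, 0.0] mm 125
```

```bash
python3 - <<'E'
from look import *
T=P('top')
for n,r in (('wash_red',[220.7,136.6,239.9,182.5]),('wash_white',[264.8,141.1,284,180.1])): print(n,atz(T,((r[0]+r[2])/2,r[3]),0))
W=P('wrist'); print('lever proj by angle')
Z=R.from_euler('z',1.8,degrees=True); C=np.array([.577,.0625,0])
for a in (0,.8,1.57,2.15):
    X=C+Z.apply(np.array([-.081,0,.046])+R.from_euler('y',-a).apply([-.009,0,.05])); print(a,X.round(3),proj(W,X).round(0),proj(P('scene'),X).round(0))
go([.44,0.0,.20],rot(1.8,0))
E
```

```text
wash_red [0.77930615 0.03841308 0.        ]
wash_white [ 0.77160979 -0.14793032  0.        ]
lever proj by angle
0 [0.487 0.06  0.096] [275. 192.] [334. 236.]
0.8 [0.454 0.059 0.074] [275. 265.] [341. 236.]
1.57 [0.446 0.058 0.037] [275. 295.] [342. 243.]
2.15 [0.459 0.059 0.011] [275. 285.] [339. 250.]
T [2.646, 1.923, -4.094] R [-0.004, -9.131, 0.0] mm 157
```

Call:
arm_command(
  steps=[
    {"fingers": -0.1, "translation": [0, 0, -1.2], "delta_rot": [0, 0, 0]},
    {"fingers": -0.1, "translation": [0.5, 0, -2.2], "delta_rot": [0, -1.4, 0]},
    {"fingers": -0.1, "translation": [1, 0.5, -3.2], "delta_rot": [0, -2.8, 0]},
    {"fingers": -0.1, "translation": [1.5, 1, -3.6], "delta_rot": [0, -4.2, 0]},
    {"fingers": -0.1, "translation": [1.8, 1.5, -3.8], "delta_rot": [0, -5.6, 0]},
    {"fingers": -0.1, "translation": [2.0, 2, -3.8], "delta_rot": [0, -7, 0]},
    {"fingers": -0.1, "translation": [2.2, 2.4, -3.8], "delta_rot": [0, -8.4, 0]},
    {"fingers": -0.1, "translation": [2.3, 2.4, -3.8], "delta_rot": [0, -9.15, 0]},
  ],
)

```text
clock: 10.72
tcp_pos: [0.4416, -0.0165, 0.1886]
orientation: [3.14, 0.045, -0.006]
wrist_force: [-1.4, 0.8, 0.5]
finger_gap: 0.552
grip_force: 0.0
```

```bash
python3 - <<'E'
from look import *
s=observe(); print(s['clock'],s['finger_gap'],s['tcp_pos']);W=P('wrist');im=snap('wrist','w7.png')
for b in blobs(im,(5,150,120),(20,255,255),40): print('lug',b,atz(W,b[1],.0855))
for c in('wrist','scene'):
    if c=='scene': snap('scene','s6.png')
    marks(c,['lever_grip','latch_pivot','lug_right'])
Z=R.from_euler('z',1.8,degrees=True); C=np.array([.577,.0625,0])
for a in (0,.8,1.57,2.15):
    X=C+Z.apply(np.array([-.081,0,.046])+R.from_euler('y',-a).apply([-.009,0,.05])); print(a,proj(W,X).round(0),proj(P('scene'),X).round(0))
go([.4914,-.0145,.10],rot(1.8)); go([.4914,-.0145,.051],rot(1.8))
E
```

```text
10.7167 0.5524061914848868 [ 0.44159843 -0.01647509  0.18857097]
lug ([69, 118, 53, 36, 1238], array([101.8, 135.4])) [0.49501211 0.13509164 0.0855    ]
lug ([252, 119, 46, 36, 1184], array([274. , 135.7])) [ 0.49913256 -0.01340416  0.0855    ]
wrist lever_grip [([208.5, 162.1], 0.67)]
wrist latch_pivot [([199.2, 132.4], 0.7)]
wrist lug_right [([275.1, 142.2], 0.89)]
scene lever_grip []
scene latch_pivot [([232.8, 230.1], 0.75), ([283.3, 183.5], 0.17)]
scene lug_right [([322.0, 226.1], 0.85)]
0 [187. 149.] [334. 236.]
0.8 [196. 181.] [341. 236.]
1.57 [204. 181.] [342. 243.]
2.15 [209. 164.] [339. 250.]
T [1.763, 0.075, 2.881] R [-0.002, -0.001, 0.006] mm 101
T [1.763, 0.075, 4.515] R [-0.002, -0.001, 0.006] mm 145
```

The lever is at its stop: it is found at (208,162) and predicted at (209,164) for 2.15 rad. Now the right lug.

Call:
arm_command(
  steps=[
    {"fingers": -0.1, "translation": [1.2, 0.04, 0.5], "delta_rot": [0, 0, 0]},
    {"fingers": -0.1, "translation": [1.77, 0.07, 1.5], "delta_rot": [0, 0, 0]},
    {"fingers": -0.1, "translation": [1.77, 0.07, 2.7], "delta_rot": [0, 0, 0]},
    {"fingers": -0.1, "translation": [1.77, 0.07, 3.6], "delta_rot": [0, 0, 0]},
    {"fingers": -0.1, "translation": [1.77, 0.07, 4.4], "delta_rot": [0, 0, 0]},
    {"fingers": 1, "translation": [1.77, 0.07, 4.5], "delta_rot": [0, 0, 0]},
    {"fingers": 1, "translation": [1.77, 0.07, 4.5], "delta_rot": [0, 0, 0]},
    {"fingers": 1, "translation": [1.77, 0.07, 4.5], "delta_rot": [0, 0, 0]},
  ],
  force=20,
)

```text
clock: 11.78
tcp_pos: [0.493, -0.0147, 0.0531]
orientation: [3.141, 0.05, 0.002]
wrist_force: [-0.1, -0.5, 0.1]
finger_gap: 0.396
grip_force: 0.0
```

Call:
arm_command(
  steps=[
    {"fingers": 1, "translation": [0, 0, 0], "delta_rot": [0, 0, 0]},
    {"fingers": 1, "translation": [0, 0, 0], "delta_rot": [0, 0, 0]},
  ],
)

```text
clock: 11.95
tcp_pos: [0.494, -0.0145, 0.0539]
orientation: [-3.141, -0.049, -0.004]
wrist_force: [-0.1, 1.8, 2.6]
finger_gap: 0.313
grip_force: 20.0
```

```bash
python3 - <<'E'
from h import *
s=observe(); print(s['clock'],s['grip_force'],s['finger_gap'],s['tcp_pos'],s['wrist_force'])
p0=np.array(s['tcp_pos']); Z=R.from_euler('z',1.8,degrees=True)
v=np.array([-.157,0,.008])
for a in np.arange(.1,1.61,.1):
    print(round(a,1),end=' '); go(p0+Z.apply(R.from_euler('y',a).apply(v)-v),rot(1.8),s)
E
```

```text
11.95 20.001648366451263 0.3127697474768016 [ 0.49398917 -0.01451845  0.05390447] [-0.09123949  1.84465453  2.55007003]
0.1 T [0.054, -0.0, -0.521] R [-0.005, -0.032, -0.002] mm 16
0.2 T [0.16, -0.0, -1.034] R [-0.005, -0.032, -0.002] mm 31
0.3 T [0.317, -0.001, -1.534] R [-0.005, -0.032, -0.002] mm 47
0.4 T [0.523, -0.001, -2.015] R [-0.005, -0.032, -0.002] mm 62
0.5 T [0.775, -0.001, -2.474] R [-0.005, -0.032, -0.002] mm 78
0.6 T [1.073, -0.001, -2.905] R [-0.005, -0.032, -0.002] mm 93
0.7 T [1.412, -0.002, -3.305] R [-0.005, -0.032, -0.002] mm 108
0.8 T [1.789, -0.002, -3.668] R [-0.005, -0.032, -0.002] mm 122
0.9 T [2.2, -0.002, -3.992] R [-0.005, -0.032, -0.002] mm 137
1.0 T [2.642, -0.002, -4.274] R [-0.005, -0.032, -0.002] mm 151
1.1 T [3.11, -0.003, -4.51] R [-0.005, -0.032, -0.002] mm 164
1.2 T [3.599, -0.003, -4.698] R [-0.005, -0.032, -0.002] mm 178
1.3 T [4.104, -0.003, -4.836] R [-0.005, -0.032, -0.002] mm 190
1.4 T [4.62, -0.003, -4.923] R [-0.005, -0.032, -0.002] mm 203
1.5 T [5.143, -0.003, -4.958] R [-0.005, -0.032, -0.002] mm 214
1.6 T [5.666, -0.003, -4.941] R [-0.005, -0.032, -0.002] mm 226
```

Call:
arm_command(
  steps=[
    {"fingers": 1, "translation": [0.05, 0, -0.52], "delta_rot": [0, 0, 0]},
    {"fingers": 1, "translation": [0.16, 0, -1.03], "delta_rot": [0, 0, 0]},
    {"fingers": 1, "translation": [0.32, 0, -1.53], "delta_rot": [0, 0, 0]},
    {"fingers": 1, "translation": [0.52, 0, -2.01], "delta_rot": [0, 0, 0]},
    {"fingers": 1, "translation": [0.78, 0, -2.47], "delta_rot": [0, 0, 0]},
    {"fingers": 1, "translation": [1.07, 0, -2.9], "delta_rot": [0, 0, 0]},
    {"fingers": 1, "translation": [1.41, 0, -3.3], "delta_rot": [0, 0, 0]},
    {"fingers": 1, "translation": [1.79, 0, -3.67], "delta_rot": [0, 0, 0]},
  ],
  force=25,
)

```text
clock: 12.62
tcp_pos: [0.5458, -0.0131, 0.1621]
orientation: [3.141, 0.049, -0.004]
wrist_force: [-0.3, -0.2, -5.3]
finger_gap: 0.314
grip_force: 25.0
```

```bash
python3 - <<'E'
from look import *
s=observe(); print(s['clock'],s['grip_force'],s['finger_gap'],s['tcp_pos'],s['wrist_force'])
im=imaging.get_image('scene'); print([(b[0],proj(P('scene'),[.49+.157*(1-np.cos(.8)),-.0145,.08+.11]).round()) for b in blobs(im,(5,150,100),(20,255,255),8)])
E
```

```text
12.6167 25.00018984079361 0.31372412027376223 [ 0.54584521 -0.01314567  0.16213624] [-0.26087639 -0.20680797 -5.25899985]
[([300, 206, 8, 12, 42], array([310., 208.])), ([328, 233, 14, 13, 89], array([310., 208.]))]
```

Call:
arm_command(
  steps=[
    {"fingers": 1, "translation": [0.41, 0, -0.32], "delta_rot": [0, 0, 0]},
    {"fingers": 1, "translation": [0.85, 0, -0.61], "delta_rot": [0, 0, 0]},
    {"fingers": 1, "translation": [1.32, 0, -0.84], "delta_rot": [0, 0, 0]},
    {"fingers": 1, "translation": [1.81, 0, -1.03], "delta_rot": [0, 0, 0]},
    {"fingers": 1, "translation": [2.31, 0, -1.17], "delta_rot": [0, 0, 0]},
    {"fingers": 1, "translation": [2.83, 0, -1.25], "delta_rot": [0, 0, 0]},
    {"fingers": 1, "translation": [3.35, 0, -1.29], "delta_rot": [0, 0, 0]},
    {"fingers": 1, "translation": [3.62, 0, -1.29], "delta_rot": [0, 0, 0]},
  ],
)

```text
clock: 13.33
tcp_pos: [0.6562, -0.0103, 0.2019]
orientation: [3.14, 0.05, 0.001]
wrist_force: [-2.6, -2.0, 4.0]
finger_gap: 0.313
grip_force: 25.0
```

```bash
python3 - <<'E'
from look import *
s=observe(); print(s['clock'],s['grip_force'],s['finger_gap'],s['tcp_pos'],s['wrist_force'])
im=imaging.get_image('scene'); print([b[0] for b in blobs(im,(5,150,100),(20,255,255),8)])
E
```

```text
13.3333 24.999508559703827 0.31339427522615976 [ 0.65619308 -0.01027012  0.2018821 ] [-2.6276769  -2.03847996  4.0192859 ]
[[303, 236, 12, 17, 111]]
```

Call:
arm_command(
  steps=[
    {"fingers": -0.1, "translation": [0, 0, 0], "delta_rot": [0, 0, 0]},
    {"fingers": -0.1, "translation": [0, 0, 0], "delta_rot": [0, 0, 0]},
    {"fingers": -0.1, "translation": [0, 0, 0], "delta_rot": [0, 0, 0]},
    {"fingers": -0.1, "translation": [-0.1, 0, -1], "delta_rot": [0, 0, 0]},
    {"fingers": -0.1, "translation": [-0.5, 0, -2], "delta_rot": [0, 0, 0]},
    {"fingers": -0.1, "translation": [-1.5, -0.5, -3], "delta_rot": [0, 0, 0]},
    {"fingers": -0.1, "translation": [-2.7, -1, -3.6], "delta_rot": [0, 0, 0]},
    {"fingers": -0.1, "translation": [-3.9, -1.5, -4], "delta_rot": [0, 0, 0]},
  ],
)

```text
clock: 14.05
tcp_pos: [0.539, 0.0307, 0.3211]
orientation: [-3.141, -0.048, -0.002]
wrist_force: [-0.7, 0.2, 0.7]
finger_gap: 0.549
grip_force: 0.0
```

Call:
arm_command(
  steps=[
    {"fingers": -0.1, "translation": [-0.5, -1, 0], "delta_rot": [0, 0, 0]},
    {"fingers": -0.1, "translation": [-0.5, -1, 0], "delta_rot": [0, 0, 0]},
    {"fingers": -0.1, "translation": [-0.5, -1, 0], "delta_rot": [0, 0, 0]},
  ],
)

```text
clock: 14.3
tcp_pos: [0.5228, 0.0609, 0.3193]
orientation: [-3.141, -0.053, -0.0]
wrist_force: [0.7, -0.5, -1.2]
finger_gap: 0.551
grip_force: 0.0
```

```bash
python3 - <<'E'
from look import *
s=observe(); print(s['clock'],s['finger_gap'],s['tcp_pos'],s['wrist_force'])
W=P('wrist');np.save('W8.npy',W);im=snap('wrist','w8.png'); 
marks('wrist',['red_buffer','blue_buffer','dropper','kit_case'])
for t in ['red_buffer','blue_buffer','dropper']: print(t,[(d['rect'],d['p']) for d in imaging.boxes_of('wrist',t)[:3]])
for b in blobs(im,(0,140,70),(6,255,255),60)+blobs(im,(172,140,70),(180,255,255),60): print('red',b,atz(W,b[1],.084))
for b in blobs(im,(100,140,60),(130,255,255),60): print('blue',b,atz(W,b[1],.084))
Z=R.from_euler('z',1.8,degrees=True); C=np.array([.577,.0625,0])
for y in (-.064,0,.064): print(y,C+Z.apply([0,y,.084]),proj(W,C+Z.apply([0,y,.084])))
snap('scene','s8.png'); marks('scene',['lug_left','lug_right','red_buffer','lever_grip'])
for b in blobs(im:=cv2.imread('pics/s8.png')[:,:,::-1],(5,150,100),(20,255,255),8): print(b)
for a in (1.5,1.75): print(a,[proj(P('scene'),C+Z.apply(np.array([.069,y,.074])+R.from_euler('y',a).apply([-.150,0,.008]))).round() for y in(-.075,.075)])
E
```

```text
14.3 0.5506003464263342 [0.52279793 0.06094698 0.31933005] [ 0.73435445 -0.47447973 -1.15358065]
wrist red_buffer [([233.0, 125.3], 0.97)]
wrist blue_buffer [([276.5, 122.8], 0.6)]
wrist dropper [([316.2, 124.8], 0.66)]
wrist kit_case [([275.6, 127.9], 0.73), ([233.1, 124.5], 0.33)]
red_buffer [([213.7, 107.5, 246.0, 144.7], 0.72), ([259.8, 107.0, 292.5, 144.6], 0.39)]
blue_buffer [([261.1, 106.0, 288.6, 144.4], 0.66), ([145.4, 0.0, 410.3, 206.7], 0.43)]
dropper [([305.8, 113.0, 336.0, 136.8], 0.66)]
red ([214, 117, 22, 22, 293], array([224., 128.])) [0.57594263 0.12769929 0.084     ]
red ([467, 153, 34, 9, 171], array([482.8, 157.4])) [ 0.5505652  -0.20481241  0.084     ]
red ([473, 162, 83, 94, 4715], array([512.9, 208.1])) [ 0.48395964 -0.26071092  0.084     ]
blue ([266, 116, 21, 22, 359], array([276.3, 126.4])) [0.58017224 0.06220488 0.084     ]
-0.064 [ 0.57901029 -0.00146842  0.084     ] [326.95777261 129.15748209]
0 [0.577  0.0625 0.084 ] [275.9749958  128.98519036]
0.064 [0.57498971 0.12646842 0.084     ] [224.99055491 128.81289301]
scene lug_left [([298.6, 249.4], 0.81)]
scene lug_right [([328.6, 249.2], 0.66)]
scene red_buffer [([407.3, 278.6], 0.72), ([323.0, 275.3], 0.55)]
scene lever_grip [([339.9, 251.1], 0.5)]
([266, 215, 10, 14, 66], array([270.6, 222.2]))
([294, 243, 11, 16, 87], array([299. , 250.8]))
1.5 [array([282., 214.]), array([311., 243.])]
1.75 [array([272., 220.]), array([301., 249.])]
```

View pics/w8.png

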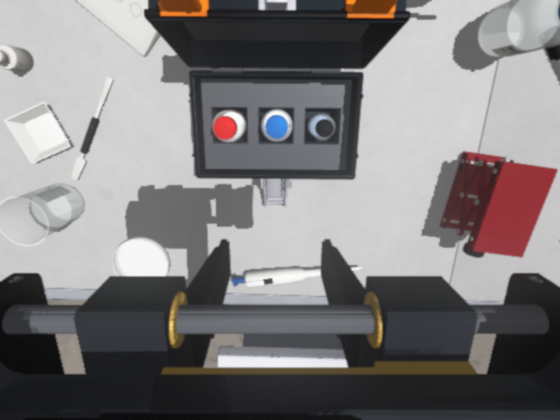

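The red cap is at (225,128) in the left pocket, blue at (276,126) in the middle and the dropper at (321,127) on the right. The lid is on its stop and the lever is down. For the red bottle I'll close diagonally to stay clear of the wall and the lid.

```bash
python3 - <<'E'
from h import *
s=observe(); print(s['joint_positions'].round(2))
R0=R.from_rotvec(s['orientation'])
for y in (46.8,-133.2):
    r=rot(y); print(y,(R0.inv()*r).as_rotvec(degrees=True)/5)
p=np.array([.5757,.1270,.20]); print(R0.inv().apply(p-s['tcp_pos'])/.03)
E
```

```text
[ 0.01 -0.2   1.77  0.    1.57  1.55]
46.8 [-0.01207985  0.01794149 -9.00004527]
-133.2 [2.22947959e-02 1.50108887e-02 2.69999428e+01]
[ 1.80003543 -2.18141935  3.95928627]
```

Call:
arm_command(
  steps=[
    {"fingers": 0, "translation": [0.3, -0.4, 0.5], "delta_rot": [0, 0, -1.4]},
    {"fingers": 0, "translation": [0.6, -0.8, 1], "delta_rot": [0, 0, -2.8]},
    {"fingers": 0, "translation": [0.9, -1.2, 1.5], "delta_rot": [0, 0, -4.2]},
    {"fingers": 0, "translation": [1.2, -1.6, 2], "delta_rot": [0, 0, -5.6]},
    {"fingers": 0, "translation": [1.5, -1.9, 2.5], "delta_rot": [0, 0, -7]},
    {"fingers": 0, "translation": [1.8, -2.2, 3.0], "delta_rot": [0, 0, -8.4]},
    {"fingers": 0, "translation": [1.8, -2.2, 3.5], "delta_rot": [0, 0, -9]},
    {"fingers": 0, "translation": [1.8, -2.2, 3.5], "delta_rot": [0, 0, -9]},
  ],
)

```text
clock: 15.62
tcp_pos: [0.5738, 0.1279, 0.2097]
orientation: [-2.88, -1.249, 0.013]
wrist_force: [-0.3, 0.2, -0.9]
finger_gap: 0.5
grip_force: 0.0
```

```bash
python3 - <<'E'
from look import *
s=observe(); print(s['clock'],s['finger_gap'],s['tcp_pos'],s['wrist_force'])
W=P('wrist');im=snap('wrist','w9.png'); W8=np.load('W8.npy')
for b in blobs(im,(0,140,70),(6,255,255),60)+blobs(im,(172,140,70),(180,255,255),60): print('red',b,atz(W,b[1],.084),tri([(W,b[1]),(W8,(224.5,128))]))
for b in blobs(im,(100,140,60),(130,255,255),60): print('blue',b,atz(W,b[1],.084))
im=snap('top','t9.png');T=P('top')
for b in blobs(im,(0,140,70),(6,255,255),10): print('top red',b,atz(T,b[1],.084))
go([.5757,.127,.072],rot(46.8)); go([.5757,.127,.033],rot(46.8))
E
```

```text
15.6167 0.5000497030536971 [0.57382244 0.12786283 0.20966058] [-0.30884745  0.22264475 -0.93097376]
red ([266, 176, 26, 29, 408], array([278.7, 189.9])) [0.57776161 0.12896679 0.084     ] [0.57605384 0.12784667 0.07755601]
blue ([311, 219, 27, 27, 552], array([324. , 231.8])) [0.58151729 0.06513737 0.084     ]
top red ([384, 4, 8, 10, 18], array([387.4,   8.7])) [ 1.70474454 -0.82836272  0.084     ]
top red ([380, 37, 7, 7, 41], array([383. ,  40.1])) [ 1.47511664 -0.75450391  0.084     ]
top red ([105, 81, 15, 6, 33], array([113.1,  83.5])) [1.32082498 0.53914957 0.084     ]
top red ([221, 150, 7, 7, 39], array([224.2, 153.1])) [0.87197304 0.05077856 0.084     ]
top red ([302, 227, 6, 10, 20], array([303.8, 231.6])) [ 0.4748521  -0.23019377  0.084     ]
T [0.006, 0.036, 4.714] R [-0.026, 0.024, -0.015] mm 141
T [0.009, 0.039, 6.014] R [-0.026, 0.024, -0.015] mm 180
```

Call:
arm_command(
  steps=[
    {"fingers": 0, "translation": [0.04, 0.04, 1.2], "delta_rot": [0, 0, 0]},
    {"fingers": 0, "translation": [0.04, 0.04, 2.4], "delta_rot": [0, 0, 0]},
    {"fingers": 0, "translation": [0.04, 0.04, 3.5], "delta_rot": [0, 0, 0]},
    {"fingers": 0, "translation": [0.04, 0.04, 4.2], "delta_rot": [0, 0, 0]},
    {"fingers": 0, "translation": [0.04, 0.04, 4.6], "delta_rot": [0, 0, 0]},
  ],
)

```text
clock: 16.13
tcp_pos: [0.5759, 0.1273, 0.0739]
orientation: [-2.883, -1.245, 0.006]
wrist_force: [0.2, 0.1, 0.4]
finger_gap: 0.497
grip_force: 0.0
```

Call:
arm_command(
  steps=[
    {"fingers": 0, "translation": [0, 0, 0.4], "delta_rot": [0, 0, 0]},
    {"fingers": 0, "translation": [0, 0, 0.7], "delta_rot": [0, 0, 0]},
  ],
)

```text
clock: 16.3
tcp_pos: [0.5782, 0.1277, 0.0557]
orientation: [-2.883, -1.247, -0.002]
wrist_force: [-0.1, -0.4, 0.5]
finger_gap: 0.499
grip_force: 0.0
```

```bash
python3 - <<'E'
from h import *
s=observe(); print(s['clock'],s['finger_gap'],s['tcp_pos'],s['wrist_force'])
go([.5763,.1277,.033],rot(46.8))
E
```

```text
16.3 0.4990328550581453 [0.57816557 0.12774039 0.05567858] [-0.14931367 -0.35339817  0.45839773]
T [-0.044, -0.045, 0.756] R [0.002, -0.011, -0.007] mm 23
```

Call:
arm_command(
  steps=[
    {"fingers": 0, "translation": [-0.03, -0.03, 0.3], "delta_rot": [0, 0, 0]},
    {"fingers": 0, "translation": [-0.03, -0.03, 0.6], "delta_rot": [0, 0, 0]},
    {"fingers": 0, "translation": [-0.03, -0.03, 0.75], "delta_rot": [0, 0, 0]},
    {"fingers": 1, "translation": [-0.03, -0.03, 0.75], "delta_rot": [0, 0, 0]},
    {"fingers": 1, "translation": [-0.03, -0.03, 0.75], "delta_rot": [0, 0, 0]},
    {"fingers": 1, "translation": [-0.03, -0.03, 0.75], "delta_rot": [0, 0, 0]},
  ],
  force=15,
)

```text
clock: 16.8
tcp_pos: [0.5761, 0.1278, 0.0329]
orientation: [-2.882, -1.248, 0.001]
wrist_force: [-0.3, -0.1, -1.1]
finger_gap: 0.438
grip_force: 15.0
```

```bash
python3 - <<'E'
from h import *
s=observe(); print(s['clock'],s['finger_gap']*95,s['grip_force'],s['tcp_pos'],s['wrist_force'])
E
```

```text
16.8 41.65736596629571 14.969319552183151 [0.57613598 0.1278068  0.03291584] [-0.26027468 -0.05308511 -1.05690762]
```

Call:
arm_command(
  steps=[
    {"fingers": 1, "translation": [0, 0, -0.3], "delta_rot": [0, 0, 0]},
    {"fingers": 1, "translation": [0, 0, -0.8], "delta_rot": [0, 0, 0]},
    {"fingers": 1, "translation": [0, 0, -1.6], "delta_rot": [0, 0, 0]},
    {"fingers": 1, "translation": [0, 0, -2.4], "delta_rot": [0, 0, 0]},
    {"fingers": 1, "translation": [0, 0, -3.2], "delta_rot": [0, 0, 0]},
    {"fingers": 1, "translation": [0, 0, -4.0], "delta_rot": [0, 0, 0]},
    {"fingers": 1, "translation": [0, 0, -4.7], "delta_rot": [0, 0, 0]},
    {"fingers": 1, "translation": [0, 0, -4.8], "delta_rot": [0, 0, 0]},
  ],
  force=20,
)

```text
clock: 17.47
tcp_pos: [0.5789, 0.1282, 0.1829]
orientation: [2.881, 1.247, 0.013]
wrist_force: [-0.3, 0.5, -0.1]
finger_gap: 0.434
grip_force: 20.0
```

```bash
python3 - <<'E'
from h import *
s=observe(); print(s['clock'],s['finger_gap']*95,s['grip_force'],s['tcp_pos'],s['wrist_force'])
go([.481,-.08,.185],rot(46.8)); go([.481,-.254,.185],rot(46.8)); go([.481,-.254,.185],rot(25))
E
```

```text
17.4667 41.21869252901972 19.964332580566406 [0.57886137 0.12816563 0.18292515] [-0.33430558  0.4508192  -0.08042221]
T [-7.291, 2.371, -0.107] R [0.055, -0.077, 0.003] mm 230
T [-11.52, 6.34, -0.117] R [0.055, -0.077, 0.003] mm 395
T [-11.52, 6.34, -0.117] R [0.04, -0.087, 4.363] mm 395
```

Call:
arm_command(
  steps=[
    {"fingers": 1, "translation": [-0.5, 0.3, 0], "delta_rot": [0, 0, 0]},
    {"fingers": 1, "translation": [-1.3, 0.75, 0], "delta_rot": [0, 0, 0]},
    {"fingers": 1, "translation": [-2.2, 1.2, 0], "delta_rot": [0, 0, 0]},
    {"fingers": 1, "translation": [-3.1, 1.7, 0], "delta_rot": [0, 0, 0]},
    {"fingers": 1, "translation": [-4.0, 2.2, 0], "delta_rot": [0, 0, 0]},
    {"fingers": 1, "translation": [-4.9, 2.7, 0], "delta_rot": [0, 0, 0]},
    {"fingers": 1, "translation": [-5.8, 3.2, 0], "delta_rot": [0, 0, 0]},
    {"fingers": 1, "translation": [-6.7, 3.7, 0], "delta_rot": [0, 0, 0]},
  ],
)

```text
clock: 18.13
tcp_pos: [0.5183, -0.096, 0.1758]
orientation: [-2.882, -1.248, 0.003]
wrist_force: [0.2, 0.1, -0.9]
finger_gap: 0.434
grip_force: 20.0
```

Call:
arm_command(
  steps=[
    {"fingers": 1, "translation": [-0.9, 0.5, 0], "delta_rot": [0, 0, 0]},
    {"fingers": 1, "translation": [-1.8, 1.0, 0], "delta_rot": [0, 0, 0]},
    {"fingers": 1, "translation": [-2.7, 1.5, 0], "delta_rot": [0, 0, 0]},
    {"fingers": 1, "translation": [-3.5, 2.0, 0], "delta_rot": [0, 0, 0]},
    {"fingers": 1, "translation": [-4.2, 2.4, 0], "delta_rot": [0, 0, 0]},
    {"fingers": 1, "translation": [-4.7, 2.6, 0], "delta_rot": [0, 0, 0]},
    {"fingers": 1, "translation": [-4.8, 2.63, 0], "delta_rot": [0, 0, 0]},
    {"fingers": 1, "translation": [-4.8, 2.63, 0], "delta_rot": [0, 0, 0]},
  ],
)

```text
clock: 18.8
tcp_pos: [0.4776, -0.2543, 0.1758]
orientation: [-2.883, -1.244, 0.003]
wrist_force: [0.1, 0.3, -1.8]
finger_gap: 0.437
grip_force: 20.0
```

```bash
python3 - <<'E'
from look import *
s=observe(); print(s['clock'],s['finger_gap']*95,s['tcp_pos'],s['wrist_force'])
W=P('wrist');im=snap('wrist','w10.png')
m=imaging.mark_of('wrist','jack_top'); print([(d['point'],d['p'],atz(W,d['point'],.096)) for d in m[:2]])
hs=cv2.cvtColor(im,cv2.COLOR_RGB2HSV); mk=cv2.inRange(hs,(0,150,110),(5,255,255))|cv2.inRange(hs,(172,150,110),(180,255,255)); n,l,st,ce=cv2.connectedComponentsWithStats(mk)
for i in range(1,n):
  if st[i,4]>300: print(st[i],ce[i]); Y=np.array([atz(W,p[::-1],.096)[:2]*1000 for p in np.argwhere(l==i)]).astype(np.float32); print(cv2.minAreaRect(Y))
snap('scene','s10.png'); snap('top','t10.png')
for c in('scene','top'): marks(c,['red_buffer','jack_top'])
print(proj(P('scene'),s['tcp_pos']-[0,0,.029]),proj(P('top'),s['tcp_pos']-[0,0,.029]),proj(P('scene'),[.481,-.254,.096]),proj(P('top'),[.481,-.254,.096]))
go([.481,-.254,.128],rot(46.8))
E
```

```text
18.8 41.47988700610276 [ 0.47762193 -0.25426338  0.17581284] [ 0.12052402  0.28775964 -1.78882356]
[([278.3, 205.2], 0.97, array([ 0.48085938, -0.25355397,  0.096     ]))]
[ 288  133   61   92 2670] [322.16629213 177.67041199]
((523.3441772460938, -260.816650390625), (76.10665130615234, 41.32095718383789), 61.702999114990234)
[ 246  261   59   44 1917] [273.97235263 285.72926448]
((427.8738098144531, -305.9111328125), (44.48661422729492, 53.2256965637207), 45.21003341674805)
scene red_buffer [([284.0, 173.4], 0.71), ([287.9, 199.8], 0.33)]
scene jack_top [([281.3, 184.4], 0.69), ([236.1, 130.8], 0.67)]
top red_buffer [([307.1, 223.1], 0.6)]
top jack_top [([314.5, 227.6], 0.97), ([422.5, 231.5], 0.61)]
[285.00298557 173.17327063] [311.04532448 222.53604317] [284.36250395 184.22146632] [310.03192729 228.09712403]
T [0.035, 0.081, 1.616] R [-0.015, 0.009, 0.016] mm 49
```

Call:
arm_command(
  steps=[
    {"fingers": 1, "translation": [0.03, 0.08, 0.5], "delta_rot": [0, 0, 0]},
    {"fingers": 1, "translation": [0.03, 0.08, 1.0], "delta_rot": [0, 0, 0]},
    {"fingers": 1, "translation": [0.03, 0.08, 1.4], "delta_rot": [0, 0, 0]},
    {"fingers": 1, "translation": [0.03, 0.08, 1.5], "delta_rot": [0, 0, 0]},
    {"fingers": 1, "translation": [0.03, 0.08, 1.5], "delta_rot": [0, 0, 0]},
  ],
)

```text
clock: 19.62
tcp_pos: [0.4798, -0.254, 0.1299]
orientation: [-2.88, -1.247, 0.005]
wrist_force: [-0.2, 0.9, -1.3]
finger_gap: 0.436
grip_force: 20.0
```

Call:
arm_command(
  steps=[
    {"fingers": 1, "translation": [0, 0, 0.07], "delta_rot": [0, 0, 0]},
    {"fingers": 1, "translation": [0, 0, 0.1], "delta_rot": [0, 0, 0]},
  ],
)

```text
clock: 19.78
tcp_pos: [0.4811, -0.2551, 0.1292]
orientation: [2.883, 1.248, -0.001]
wrist_force: [0.2, 0.3, -0.5]
finger_gap: 0.44
grip_force: 20.0
```

Call:
arm_command(
  steps=[
    {"fingers": 1, "translation": [0, 0, 0.05], "delta_rot": [0, 0, 0]},
    {"fingers": 1, "translation": [0, 0, 0.1], "delta_rot": [0, 0, 0]},
  ],
)

```text
clock: 19.95
tcp_pos: [0.481, -0.2551, 0.1261]
orientation: [2.883, 1.248, -0.001]
wrist_force: [-1.0, 0.4, -0.3]
finger_gap: 0.436
grip_force: 20.0
```

```bash
python3 - <<'E'
from h import *
for i in range(4):
    s=observe(); print(s['clock'],s['tcp_pos'],s['wrist_force']); imaging.get_image('scene')
E
```

```text
19.95 [ 0.48098992 -0.2550928   0.12613008] [-0.95592194  0.36252298 -0.25918781]
20.0 [ 0.48070008 -0.25488267  0.12558247] [-0.49389456 -0.33105301 -1.34636443]
20.05 [ 0.48059731 -0.25483066  0.12552931] [-0.29843392  0.84112377 -0.87216729]
20.1 [ 0.48061287 -0.25483311  0.12556218] [-1.16964141  0.38343046 -1.0048995 ]
```

Not touching yet (the weight still hangs on the tool); I'll lower in 1 mm steps.

Call:
arm_command(
  steps=[
    {"fingers": 1, "translation": [0, 0, 0.03], "delta_rot": [0, 0, 0]},
    {"fingers": 1, "translation": [0, 0, 0.06], "delta_rot": [0, 0, 0]},
    {"fingers": 1, "translation": [0, 0, 0.06], "delta_rot": [0, 0, 0]},
  ],
)

```text
clock: 20.4
tcp_pos: [0.4807, -0.2549, 0.124]
orientation: [-2.883, -1.248, 0.002]
wrist_force: [0.3, 0.5, 0.9]
finger_gap: 0.442
grip_force: 20.0
```

Call:
arm_command(
  steps=[
    {"fingers": 1, "translation": [0, 0, 0.03], "delta_rot": [0, 0, 0]},
    {"fingers": 1, "translation": [0, 0, 0.03], "delta_rot": [0, 0, 0]},
  ],
)

```text
clock: 20.57
tcp_pos: [0.4808, -0.2549, 0.1239]
orientation: [-2.883, -1.248, 0.002]
wrist_force: [-2.1, 0.8, 6.1]
finger_gap: 0.44
grip_force: 20.0
```

Contact (+6 N). I'll release and rise.

Call:
arm_command(
  steps=[
    {"fingers": -0.4, "translation": [0, 0, 0], "delta_rot": [0, 0, 0]},
    {"fingers": -0.4, "translation": [0, 0, 0], "delta_rot": [0, 0, 0]},
    {"fingers": -0.4, "translation": [0, 0, 0], "delta_rot": [0, 0, 0]},
    {"fingers": -0.4, "translation": [0, 0, 0], "delta_rot": [0, 0, 0]},
    {"fingers": -0.4, "translation": [0, 0, -0.5], "delta_rot": [0, 0, 0]},
    {"fingers": -0.4, "translation": [0, 0, -1.5], "delta_rot": [0, 0, 0]},
    {"fingers": -0.4, "translation": [0, 0, -2.7], "delta_rot": [0, 0, 0]},
    {"fingers": -0.4, "translation": [0, 0, -4], "delta_rot": [0, 0, 0]},
  ],
)

```text
clock: 21.23
tcp_pos: [0.4798, -0.2542, 0.2422]
orientation: [-2.879, -1.246, 0.005]
wrist_force: [0.1, -0.4, -0.0]
finger_gap: 0.699
grip_force: 0.0
```

Call:
arm_command(
  steps=[
    {"fingers": -0.4, "translation": [-1, 0, -0.5], "delta_rot": [0, 0, 0]},
    {"fingers": -0.4, "translation": [-2, 0, -0.5], "delta_rot": [0, 0, 0]},
    {"fingers": -0.4, "translation": [-3, 0, -0.5], "delta_rot": [0, 0, 0]},
    {"fingers": -0.4, "translation": [-3, 0, -0.5], "delta_rot": [0, 0, 0]},
  ],
)

```text
clock: 21.57
tcp_pos: [0.4168, -0.3233, 0.2583]
orientation: [2.885, 1.242, -0.004]
wrist_force: [0.4, 0.5, 1.0]
finger_gap: 0.701
grip_force: 0.0
```

```bash
python3 - <<'E'
from look import *
s=observe(); print(s['clock'],s['tcp_pos'],s['wrist_force'],s['finger_gap'])
W=P('wrist'); im=snap('wrist','w11.png'); snap('scene','s11.png'); snap('top','t11.png')
for c in('wrist','scene','top'):
    marks(c,['red_buffer','blue_buffer','dropper','jack_top','lever_grip'])
m=imaging.mark_of('wrist','red_buffer'); print([atz(W,d['point'],.096) for d in m])
for b in blobs(im,(0,150,60),(6,255,255),60)+blobs(im,(172,150,60),(180,255,255),60): print(b,atz(W,b[1],.176))
print('exp',proj(W,[.481,-.255,.176]),proj(W,[.481,-.255,.096]))
for b in blobs(cv2.imread('pics/s11.png')[:,:,::-1],(5,150,100),(20,255,255),8): print(b)
a=cv2.imread('pics/s11.png'); b=cv2.resize(a[140:290,230:380],(600,600),interpolation=2); cv2.imwrite('pics/fin.png',b)
E
```

```text
21.5667 [ 0.41684048 -0.32326958  0.25834605] [0.40081409 0.46069044 1.04196438] 0.700564427251416
wrist red_buffer [([272.3, 90.3], 0.97)]
wrist blue_buffer []
wrist dropper [([265.3, 101.9], 0.42)]
wrist jack_top []
wrist lever_grip []
scene red_buffer [([282.4, 182.4], 0.74)]
scene blue_buffer [([309.2, 267.2], 0.42)]
scene dropper [([300.8, 250.0], 0.48)]
scene jack_top [([235.4, 131.5], 0.89), ([279.3, 180.3], 0.83)]
scene lever_grip [([338.5, 250.6], 0.57)]
top red_buffer []
top blue_buffer [([228.1, 228.2], 0.44)]
top dropper [([240.4, 223.1], 0.46)]
top jack_top [([422.6, 230.9], 0.97), ([312.6, 229.7], 0.63)]
top lever_grip [([228.7, 252.7], 0.56), ([239.9, 168.4], 0.21)]
[array([ 0.48107708, -0.25015137,  0.096     ])]
([258, 71, 36, 38, 895], array([275.2,  89.9])) [ 0.48145773 -0.25406675  0.176     ]
([208, 20, 137, 113, 5324], array([284. ,  81.6])) [ 0.49044601 -0.25433753  0.176     ]
exp [275.60040145  91.26708463] [275.56909468  94.07464603]
([266, 215, 10, 14, 64], array([270.5, 222.4]))
([294, 243, 11, 16, 84], array([299. , 250.9]))
```

The cap sits over the base on the platform at (0.481, -0.254), so the bottle is upright. The lid lugs and the lever haven't moved. The view limit is used up, so I'm relying on these numbers to hand in.

```bash
python3 - <<'E'
from h import *
print(workorder.close_job(), observe()['clock'])
E
```

```text
the job is handed in; nothing more can be done
the job is handed in; nothing more can be done
```

I flipped the latch, raised the lid to its stop, stood the red-capped bottle upright near the middle of the larger jack's platform, and handed the job in at about 22 s of the 61 s; no verdict came back.

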